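# Hold a spring-return damper open at 45 degrees by its lever

### The arm

A 6-joint arm with a two-finger parallel gripper is mounted at the origin on a cart in front of the work surface, level with it; the furniture and walls round the work are solid. World frame = base frame: x ahead of the robot, y to its left, z up, the work surface at z = 0. Lengths are in m, angles in rad, forces in N, time in s.
With the tool pointing down it reaches from about 0.35 to 0.775 m from the base axis. Payload 5.5 kg.
Tool frame: the origin (TCP) lies at the very end of the fingers, on their centre line; the grasp point (between the pads) lies 19 mm behind it (env.grasp_offset is the distance from the TCP to the grasp point, in m); z points along the fingers, x is the direction in which the jaws open and shut, and the axes are right-handed (so a half turn about z gives the same grasp; the last joint's range is limited). The gripper opens to 85 mm and grips with 20 to 120 N. Pads are 22 mm wide; open, the fingers measure 114 mm over their backs; the gripper's body (76 mm by 85 mm) begins 54 mm behind the grasp point. The pads swing forward as they close: fully open they stand 13 mm farther back than shut.
Start: joints at [-1.366, 0.313, 0.046, 1.304, 0, 1.431], TCP at [0.194, -0.541, 0.231] pointing down, gripper open.
Joint ranges: [-2.76, 2.76], [-0.86, 1.69], [-1.03, 1.26], [-2.2, 2.34], [-1.47, 1.5], [-3.14, 3.14]. Speed limits (rad/s): [2.57, 2.57, 3.14, 3.14, 3.14, 3.14].

### API

Orientations are given as a unit quaternion [w, x, y, z].
In Python, from workcell import status, viewer, env gives the robot as it stands.
- The arm moves only by the tool carry_out, never from a script. Its argument "plan" is a list of rows, each an object of numbers: "x", "y", "z": the shift along the tool's x, y, z in m; "ax", "ay", "az": the turn, a rotation vector about the tool's x, y, z in rad; "hand": the opening, from 0 (shut) to 1 (fully open). In form: [{"x": .., "y": .., "z": .., "ax": .., "ay": .., "az": .., "hand": ..}, ...]. A call has 1 to 12 rows; each row is the pose to reach, as a shift and turn from the pose measured when the call began, along the tool's axes at that moment; what a row does not reach only later rows make up. A row lasts 1/12 s, in which the tool goes at most 41.7 mm and 7.16 degrees, less where a joint would pass 70% of its speed; a pose out of reach is approached as far as the arm can. A call with a gripper value outside its range is refused whole. The fingers move at their own pace and stop on an object; "squeeze" is the grip in N (left out, the last holds). Time passes only in rows, so rows that repeat a pose let the fingers close. It gives the time, the measured TCP pose, the force and the opening at its end, in the units of the state.
- status.get_state(): the state, without advancing time (a new reading comes with each control period).
- viewer.read_camera(name): name is "scene" or "top" or "wrist"; returns the picture (384x512x3 uint8, red, green, blue); there is no depth.
- viewer.camera_model(name): a dict with "vfov" (degrees; the focal length in pixels is half the picture's height over the tangent of half this angle, whatever the lens; pixels are square), "cx", "cy" (the principal point, pixels), "k1" (the pictures are not rectified: a ray, as slopes to the right and down, at radius r is drawn at 1 + k1 r^2 times it, then the intrinsics apply), "T" (4x4, takes a point from camera to world coordinates). Camera axes: x right, y down, z forward; pixel columns grow to the right and rows downward; lengths in m; the calibration is good to about 2 mm. A picture is of the moment at which its call begins: read the wrist's pose just before it. camera_model takes no time and is no camera call; for the wrist camera it gives the pose at the moment of the call.
- env.hand_in(): hands the job in, once; it reports no verdict.
The state is a dict: "clock": time; "joint_pos": joint angles; "qvel": joint speeds; "tau": joint torques, N m; "tcp_pos": TCP position; "orientation": TCP orientation; "wrist_force": force on the tool from outside, world axes, zero at the start; "ft_torque": the same for the moment, N m; "finger_gap": finger opening in m.
Only numpy, scipy, OpenCV 4.12 (cv2) and the standard library are available. Lean on these libraries where they do the work, as an engineer would, in place of code of your own. Each camera call takes 0.05 s, during which the arm holds its last target.

### The job

I am about to lock the limit stop on this duct damper and need its flap held open. Take the loose lever (the bar with the black grip sleeve) out of the tool block, push its bare end fully home into the socket on the damper shaft while the flap is still shut, then swing the lever over towards the duct's mouth until the flap stands open at 45 degrees. The flap springs shut if let go, so finish with the lever still gripped, the flap standing still at 45 degrees and held by the lever alone, without touching the damper itself or disturbing the other things lying about.

Things in the scene. Friction and masses are not known exactly. Their poses are not given: they have to be found in the camera images.
- duct: Fixed sheet-metal duct piece with flanged ends: 150 mm long (x), 186 wide (y), 128 tall. Origin: centre of underside; x points from the open mouth into the duct, y along the damper shaft, z up. Shaft at x = -20, z = 100 mm; on the +y side it carries the square hub at y = +120 mm (29 mm clear of the wall) and a pointer on a scale with ticks every 15 degrees (long: 0, 45, 90).
- damper (a joint): Angle of flap, shaft and hub in rad: 0 = shut (flap hanging, socket straight up), up to 1.35; 0.785 is 45 degrees. Opening tips the hub's top and the lever towards the duct's mouth (duct -x) and the flap's lower edge into the duct. A spring shuts it with about 0.25 N m near shut and 0.5 N m at 45 degrees; it never stays open by itself, even with the lever in.
- socket_mouth (a point): Centre of the socket's opening in the top of the steel hub (32 x 32 mm square, top 40 mm above the shaft axis and 140 mm above the worktop when shut). Turns with the damper: z points out of the bore (up when shut), y along the shaft. Blind round bore 14 mm across, 30 mm deep, 2 mm chamfer.
- socket_bottom (a point): Centre of the bottom of that bore, 30 mm below the opening, 10 mm from the shaft axis; axes as socket_mouth.
- flap_lower_edge (a point): Middle of the flap's free lower edge, 82 mm from the shaft axis, inside the duct.
- tool_block: Fixed drilled wooden block, 56 (x) x 150 (y) x 45 mm tall; origin: centre of its underside. Two blind holes 13 mm across, 35 mm deep, at y = +42 and -42 mm on its middle line; the lever stands in one, a drift punch in the other (which is which changes).
- lever_grip (a point): Middle of the black grip sleeve of the loose lever, 118 mm from its bare end; z runs along the lever away from the bare end. Round, 167 mm long, 0.12 kg: bare bar 12 mm in diameter, chamfered, for the first 69 mm, a 27 mm collar to 73 mm, then the sleeve, 22 mm in diameter, to the far end. It stands in the block bare end down, 10 mm above the worktop, leaning up to 2 degrees.
- lever: The same loose lever; origin at the centre of its bare end face, axes as lever_grip.
- punch_middle (a point): Middle of the other tool in the block: an all-steel drift punch, 128 mm long, 12 mm shank and 17 mm body, no sleeve. Stays where it is.
- tape_measure: Loose tape measure, 69 x 90 x 30 mm, bystander; origin at its underside.
- screwdriver: Loose blue screwdriver, 31 x 218 x 32 mm, bystander; origin at its underside.
- pliers: Loose pliers, 59 x 199 x 15 mm, bystander; origin at its underside.

How it is judged:
On the way:
1. the lever's bare end is fully home in the socket while the flap is still shut (distance between lever and socket_bottom below 0.009 m and angle between the z axis of lever and the z axis of socket_bottom, either way round below 0.2 rad and value of joint damper below 0.15 rad), for 0.2 s.
At the end, for the whole second after the job is handed in: The flap stands still at 45 degrees, give or take 5.7 (0.685 to 0.885 rad); the lever is within 9 mm of the socket's bottom and in line with it; the fingers still grip the lever (over 1 N) and neither they nor the arm touch the duct or damper (distance between lever and socket_bottom below 0.009 m and angle between the z axis of lever and the z axis of socket_bottom, either way round below 0.2 rad and value of joint damper between 0.685 and 0.885 rad and velocity of joint damper between -0.05 and 0.05 rad/s and contact force between the fingers and lever above 1 N and contact force between each of the arm, the fingers and duct below 0.5 N); the arm keeps its last pose, push and grip.
It fails at once if a bystander was pushed more than 30 mm (distance of any of tape_measure, screwdriver, pliers from where it was at the start of the episode above 0.03 m).
It fails at once if the drift punch was moved from its hole (distance of punch_middle from where it was at the start of the episode above 0.03 m).
It fails at once if the robot pushed on the duct or damper itself (contact force between any of the fingers, the arm and duct above 5 N).
It also fails if it takes over 51 s, if anything falls off the work surface, if the arm or the gripper's body presses on something with over 40 N, if the wrist force passes 120 N, or if a joint passes its speed limit or range.

## Working session

There is one attempt and no reset: what is moved stays moved. The work goes in short steps, Python scripts to look and compute and a tool call to move; the robot and the scene stay as the last step left them, time stands still between calls to the robot, and variables do not carry over. Pictures are saved under pics/ and viewed, and the job is handed in when it is done.

Besides the shell and the picture viewer there is one more tool, called after ">>>" as name(argument=value, ...) on one line, values as JSON. carry_out: Moves the arm, as the interface text tells. Its arguments: {"type":"object","properties":{"plan":{"type":"array"},"squeeze":{"type":"number"}},"required":["plan"]}

```bash
ls; mkdir -p pics
python3 - <<'E'
from workcell import status, viewer, env
import cv2, numpy as np
s=status.get_state()
print({k:np.round(v,4).tolist() for k,v in s.items()}, env.grasp_offset)
for n in ["scene","top","wrist"]:
    m=viewer.camera_model(n); print(n,m)
    im=viewer.read_camera(n); cv2.imwrite(f"pics/{n}0.png",cv2.cvtColor(im,cv2.COLOR_RGB2BGR))
E
```

```text
pics
{'clock': 0.0, 'joint_pos': [-1.3656, 0.314, 0.045, 1.3036, -0.0, 1.4312], 'qvel': [0.0023, -0.001, 0.0007, 0.0011, 0.0, -0.0003], 'tau': [0.0006, -48.0626, 29.8535, 0.0194, -0.0001, -0.0], 'tcp_pos': [0.1942, -0.5406, 0.2304], 'orientation': [-0.0006, 0.8179, -0.5753, -0.0007], 'wrist_force': [0.1745, -0.6645, -0.9483], 'ft_torque': [-0.0405, 0.0023, -0.0023], 'finger_gap': 0.0852} 0.0187
scene {'vfov': 52.63341915653036, 'cx': 256.50454993124214, 'cy': 184.99666226800957, 'k1': -0.008082456098977462, 'T': array([[-0.72900787, -0.30130809,  0.61462262, -0.04505792],
       [-0.68437368,  0.30322713, -0.66308821,  0.68119981],
       [ 0.0134236 , -0.90402806, -0.42726229,  0.51563185],
       [ 0.        ,  0.        ,  0.        ,  1.        ]])}
top {'vfov': 53.217907850213955, 'cx': 252.23211541886175, 'cy': 188.9670250563762, 'k1': -0.010037863364026126, 'T': array([[-0.01640056, -0.9903968 ,  0.13727783,  0.37919832],
       [-0.99977022,  0.01813911,  0.01142295,  0.03098699],
       [-0.01380335, -0.13705894, -0.99046672,  1.20655639],
       [ 0.        ,  0.        ,  0.        ,  1.        ]])}
wrist {'vfov': 67.73191729270201, 'cx': 255.38471815147474, 'cy': 193.29627337514725, 'k1': -0.004148244861707394, 'T': array([[ 0.33881543, -0.90190136, -0.26791425,  0.26268254],
       [-0.94085173, -0.32522838, -0.09499747, -0.51659368],
       [-0.00145497,  0.28425419, -0.95874785,  0.37393276],
       [ 0.        ,  0.        ,  0.        ,  1.        ]])}
```

View pics/scene0.png

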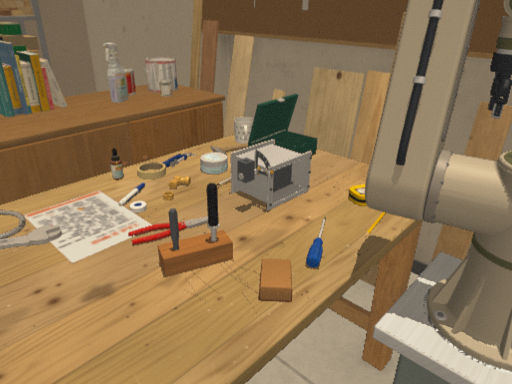

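View pics/top0.png

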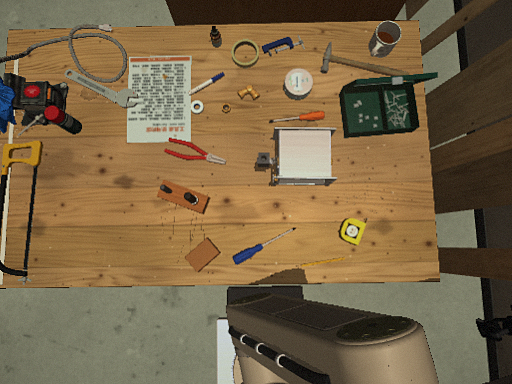

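View pics/wrist0.png

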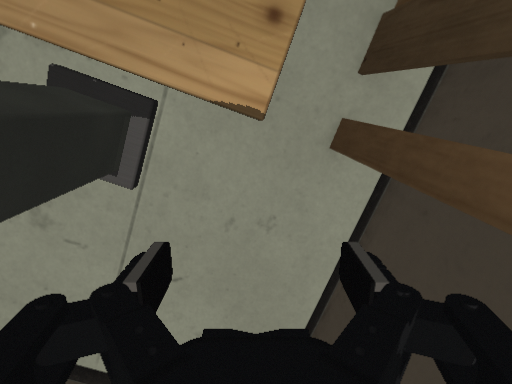

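```bash
cat > h.py <<'E'
import numpy as np, cv2
from workcell import status, viewer, env
def K(m):
    f=192/np.tan(np.radians(m['vfov'])/2); return f
def ray(m,px):
    f=K(m); q=np.array([(px[0]-m['cx'])/f,(px[1]-m['cy'])/f]); s=q.copy()
    for _ in range(20): s=q/(1+m['k1']*(s@s))
    d=m['T'][:3,:3]@np.array([s[0],s[1],1]); return m['T'][:3,3],d/np.linalg.norm(d)
def proj(m,p):
    R=m['T'][:3,:3]; c=R.T@(np.asarray(p)-m['T'][:3,3]); s=c[:2]/c[2]; s=s*(1+m['k1']*(s@s)); return s*K(m)+[m['cx'],m['cy']]
def tri(obs):
    A=np.zeros((3,3));b=np.zeros(3)
    for m,px in obs:
        o,d=ray(m,px);P=np.eye(3)-np.outer(d,d);A+=P;b+=P@o
    x=np.linalg.solve(A,b); return x,[np.round(proj(m,x)-px,2) for m,px in obs]
def onz(m,px,z):
    o,d=ray(m,px); return o+d*(z-o[2])/d[2]
def save(im,name,box=None,sc=1):
    im=cv2.cvtColor(im,cv2.COLOR_RGB2BGR)
    if box: im=im[box[1]:box[3],box[0]:box[2]]
    cv2.imwrite(f"pics/{name}.png",cv2.resize(im,None,fx=sc,fy=sc,interpolation=cv2.INTER_CUBIC))
E
python3 - <<'E'
import cv2
a=cv2.imread('pics/top0.png')[120:230,140:350]; cv2.imwrite('pics/top0c.png',cv2.resize(a,None,fx=3.8,fy=3.8,interpolation=2))
a=cv2.imread('pics/scene0.png')[130:280,150:320]; cv2.imwrite('pics/scene0c.png',cv2.resize(a,None,fx=4,fy=4,interpolation=2))
E
```

```text
(no output)
```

View pics/top0c.png

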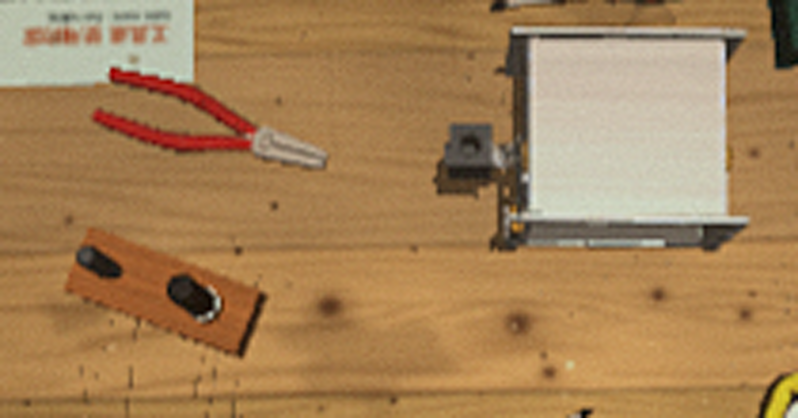

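View pics/scene0c.png

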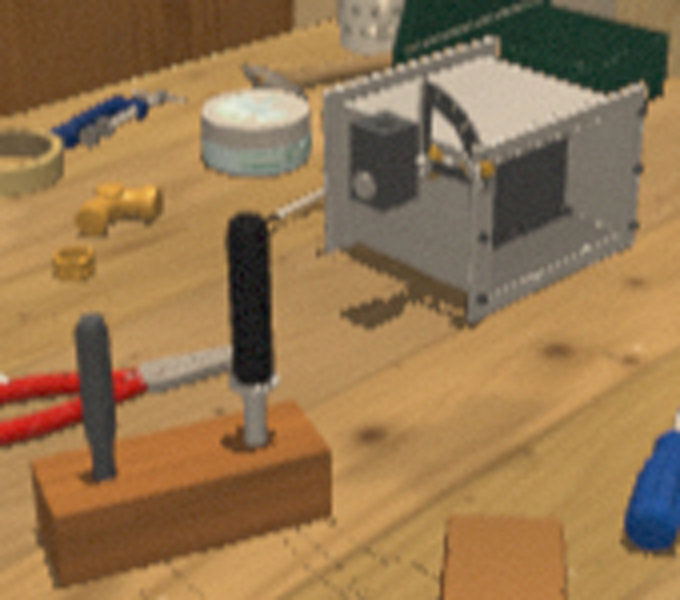

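Run:
```python
from h import *
t=viewer.camera_model('top'); s=viewer.camera_model('scene')
for n,a,b in [('levertop',(187.4,194.2),(212,185)),('collar',(194.7,199.7),(213.2,226.5)),('hubtop',(263.7,158.7),(246,161.5))]:
    x,e=tri([(t,a),(s,b)]); print(n,x.round(4),e)
c=lambda u,v:(u/3.8+140,v/3.8+120)
for n,p,z in [('duct front R',(748,219),.128),('duct front L',(515,219),.128),('back L',(515,30),.128),('back R',(744,34),.128),('blk',(92,228),.045),('blk',(68,288),.045),('blk',(266,292),.045),('blk',(240,355),.045),('hub',(448,124),.14),('hub',(492,124),.14),('hub',(448,171),.14),('hub',(494,171),.14)]:
    print(n,onz(t,c(*p),z).round(4))
```

```text
levertop [0.5099 0.2183 0.1757] [array([0.37, 0.37]), array([-0.68, -0.14])]
collar [0.5081 0.2169 0.0763] [array([-0.44, -0.45]), array([0.85, 0.15])]
hubtop [0.6144 0.0099 0.1382] [array([-0.24, -0.27]), array([0.38, 0.06])]
duct front R [ 0.5568 -0.1979  0.128 ]
duct front L [ 0.5601 -0.0235  0.128 ]
back L [ 0.7064 -0.0271  0.128 ]
back R [ 0.6998 -0.2015  0.128 ]
blk [0.573  0.3151 0.045 ]
blk [0.5244 0.3338 0.045 ]
blk [0.5183 0.1738 0.045 ]
blk [0.4679 0.1947 0.045 ]
hub [0.6311 0.0255 0.14  ]
hub [ 0.6305 -0.0075  0.14  ]
hub [0.5953 0.0261 0.14  ]
hub [ 0.5946 -0.0082  0.14  ]
```

```bash
cat >> h.py <<'E'
from scipy.spatial.transform import Rotation as Ro
def cur():
    s=status.get_state(); q=np.array(s['orientation']); return np.array(s['tcp_pos']),Ro.from_quat(np.r_[q[1:],q[0]]),s
def Rt(yaw=0,tilt=0):
    # tool down, jaw x at world yaw; tilt: lever top towards -x (about world y, negative)
    return Ro.from_rotvec([0,-tilt,0])*Ro.from_matrix(np.array([[np.cos(yaw),np.sin(yaw),0],[np.sin(yaw),-np.cos(yaw),0],[0,0,-1]]))
def go(p,R):
    p0,R0,s=cur(); d=R0.inv().apply(np.array(p)-p0); w=(R0.inv()*R).as_rotvec()
    print('t',round(float(s['clock']),2),'at',p0.round(4),'F',np.round(s['wrist_force'],1),'gap',round(float(s['finger_gap']),4),'| shift',d.round(4),'turn',w.round(4))
E
python3 -c "
from h import *
go([.55,.03,.29],Rt(0))"
```

```text
t 0.15 at [ 0.1943 -0.5408  0.2306] F [ 0.  -0.1 -0.1] gap 0.0855 | shift [-0.417  -0.5277 -0.0587] turn [-1.000e-03  1.000e-03 -1.226e+00]
```

>>> carry_out(plan=[{"x": -0.417,"y": -0.528,"z": -0.059,"az": -1.226},{"x": -0.417,"y": -0.528,"z": -0.059,"az": -1.226},{"x": -0.417,"y": -0.528,"z": -0.059,"az": -1.226},{"x": -0.417,"y": -0.528,"z": -0.059,"az": -1.226},{"x": -0.417,"y": -0.528,"z": -0.059,"az": -1.226},{"x": -0.417,"y": -0.528,"z": -0.059,"az": -1.226},{"x": -0.417,"y": -0.528,"z": -0.059,"az": -1.226},{"x": -0.417,"y": -0.528,"z": -0.059,"az": -1.226},{"x": -0.417,"y": -0.528,"z": -0.059,"az": -1.226},{"x": -0.417,"y": -0.528,"z": -0.059,"az": -1.226},{"x": -0.417,"y": -0.528,"z": -0.059,"az": -1.226},{"x": -0.417,"y": -0.528,"z": -0.059,"az": -1.226}])

```text
schema error: expected keys x, y, z, ax, ay, az, hand
```

```bash
python3 -c "
from h import *
go([.55,.03,.29],Rt(0))"
```

```text
t 0.15 at [ 0.1943 -0.5408  0.2306] F [ 0.  -0.1 -0.1] gap 0.0855 | shift [-0.417  -0.5277 -0.0587] turn [-1.000e-03  1.000e-03 -1.226e+00]
```

>>> carry_out(plan=[{"x": -0.417,"y": -0.528,"z": -0.059,"ax": 0,"ay": 0,"az": -1.226,"hand": 1},{"x": -0.417,"y": -0.528,"z": -0.059,"ax": 0,"ay": 0,"az": -1.226,"hand": 1},{"x": -0.417,"y": -0.528,"z": -0.059,"ax": 0,"ay": 0,"az": -1.226,"hand": 1},{"x": -0.417,"y": -0.528,"z": -0.059,"ax": 0,"ay": 0,"az": -1.226,"hand": 1},{"x": -0.417,"y": -0.528,"z": -0.059,"ax": 0,"ay": 0,"az": -1.226,"hand": 1},{"x": -0.417,"y": -0.528,"z": -0.059,"ax": 0,"ay": 0,"az": -1.226,"hand": 1},{"x": -0.417,"y": -0.528,"z": -0.059,"ax": 0,"ay": 0,"az": -1.226,"hand": 1},{"x": -0.417,"y": -0.528,"z": -0.059,"ax": 0,"ay": 0,"az": -1.226,"hand": 1},{"x": -0.417,"y": -0.528,"z": -0.059,"ax": 0,"ay": 0,"az": -1.226,"hand": 1},{"x": -0.417,"y": -0.528,"z": -0.059,"ax": 0,"ay": 0,"az": -1.226,"hand": 1},{"x": -0.417,"y": -0.528,"z": -0.059,"ax": 0,"ay": 0,"az": -1.226,"hand": 1},{"x": -0.417,"y": -0.528,"z": -0.059,"ax": 0,"ay": 0,"az": -1.226,"hand": 1}])

```text
clock: 1.15
tcp_pos: [0.4583, -0.1164, 0.2751]
orientation: [-0.001, 1.0, 0.0, -0.0]
wrist_force: [-0.0, -1.3, 0.3]
finger_gap: 0.0858
```

```bash
python3 -c "
from h import *
go([.55,.03,.29],Rt(0))"
```

```text
t 1.15 at [ 0.4583 -0.1164  0.2751] F [-0.  -1.3  0.3] gap 0.0858 | shift [ 0.0918 -0.1464 -0.0147] turn [-0.0013  0.0002  0.0002]
```

>>> carry_out(plan=[{"x": 0.092,"y": -0.146,"z": -0.015,"ax": 0,"ay": 0,"az": 0,"hand": 1},{"x": 0.092,"y": -0.146,"z": -0.015,"ax": 0,"ay": 0,"az": 0,"hand": 1},{"x": 0.092,"y": -0.146,"z": -0.015,"ax": 0,"ay": 0,"az": 0,"hand": 1},{"x": 0.092,"y": -0.146,"z": -0.015,"ax": 0,"ay": 0,"az": 0,"hand": 1},{"x": 0.092,"y": -0.146,"z": -0.015,"ax": 0,"ay": 0,"az": 0,"hand": 1},{"x": 0.092,"y": -0.146,"z": -0.015,"ax": 0,"ay": 0,"az": 0,"hand": 1},{"x": 0.092,"y": -0.146,"z": -0.015,"ax": 0,"ay": 0,"az": 0,"hand": 1}])

```text
clock: 1.73
tcp_pos: [0.5498, 0.0298, 0.2897]
orientation: [-0.0, 1.0, 0.001, -0.001]
wrist_force: [-0.5, 0.3, -0.2]
finger_gap: 0.0852
```

```bash
cat >> h.py <<'E'
import pickle
def shot(name,cam='wrist'):
    m=viewer.camera_model(cam); im=viewer.read_camera(cam); pickle.dump((m,im),open(f'pics/{name}.pkl','wb')); save(im,name,None,1.5); return m,im
def ld(name): return pickle.load(open(f'pics/{name}.pkl','rb'))
E
python3 -c "
from h import *
shot('w1')
go([.52,.17,.29],Rt(0))
m,_=ld('w1');print(proj(m,[.614,.0095,.14]),proj(m,[.51,.218,.177]))"
```

```text
t 1.78 at [0.5495 0.029  0.2898] F [ 0.3 -0.4  0.1] gap 0.0852 | shift [-0.0295 -0.141   0.    ] turn [-0.0008  0.0016  0.0001]
[314.94899478 198.50426257] [202.4200599  -53.56042275]
```

View pics/w1.png

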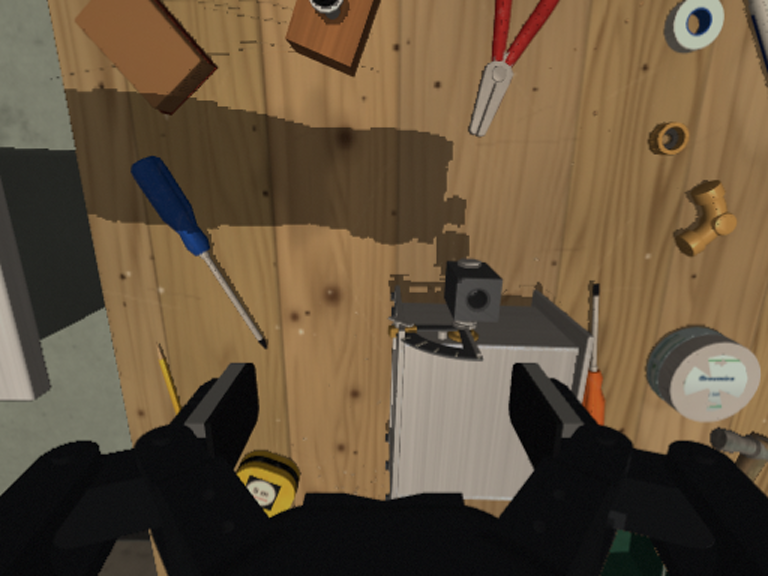

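The wrist view shows the hub with its bore at (478,299) in the 1.5x picture (raw about 318.7,199.3), the duct to its lower right, and the collar of the lever at the top edge.

>>> carry_out(plan=[{"x": -0.03,"y": -0.141,"z": 0,"ax": 0,"ay": 0,"az": 0,"hand": 1},{"x": -0.03,"y": -0.141,"z": 0,"ax": 0,"ay": 0,"az": 0,"hand": 1},{"x": -0.03,"y": -0.141,"z": 0,"ax": 0,"ay": 0,"az": 0,"hand": 1},{"x": -0.03,"y": -0.141,"z": 0,"ax": 0,"ay": 0,"az": 0,"hand": 1},{"x": -0.03,"y": -0.141,"z": 0,"ax": 0,"ay": 0,"az": 0,"hand": 1},{"x": -0.03,"y": -0.141,"z": 0,"ax": 0,"ay": 0,"az": 0,"hand": 1}])

```text
clock: 2.28
tcp_pos: [0.5189, 0.1692, 0.2901]
orientation: [-0.0, 1.0, 0.0, -0.001]
wrist_force: [-0.7, -0.7, -0.4]
finger_gap: 0.0856
```

```bash
python3 -c "
from h import *
shot('w2')
go([.51,.217,.29],Rt(0))"
```

```text
t 2.33 at [0.5193 0.1685 0.2901] F [ 0.7 -0.1 -0.1] gap 0.0857 | shift [-0.0094 -0.0485  0.0001] turn [-0.0001  0.0015 -0.0012]
```

View pics/w2.png

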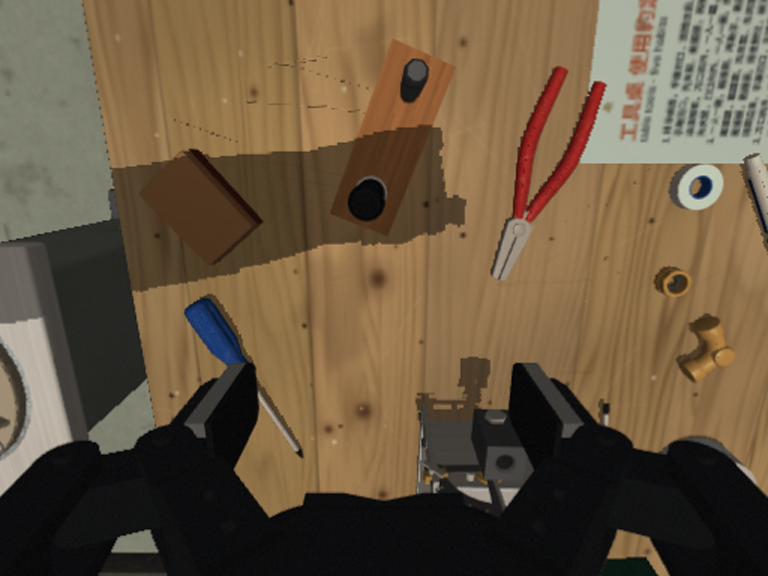

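```bash
python3 -c "
from h import *
m,im=ld('w2'); a=cv2.convertScaleAbs(im,alpha=1.8,beta=10)
save(a,'w2a',(215,105,285,165),8)
save(a,'w2b',(310,260,370,330),8)
m,im=ld('w1'); a=cv2.convertScaleAbs(im,alpha=1.8,beta=10)
save(a,'w1b',(280,160,350,245),7)
"
```

```text
(no output)
```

View pics/w2a.png

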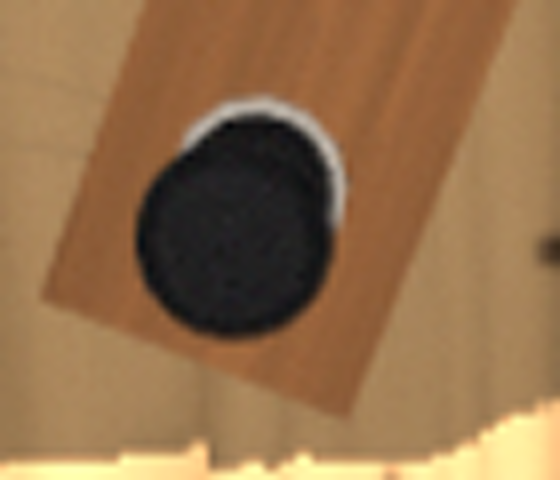

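View pics/w2b.png

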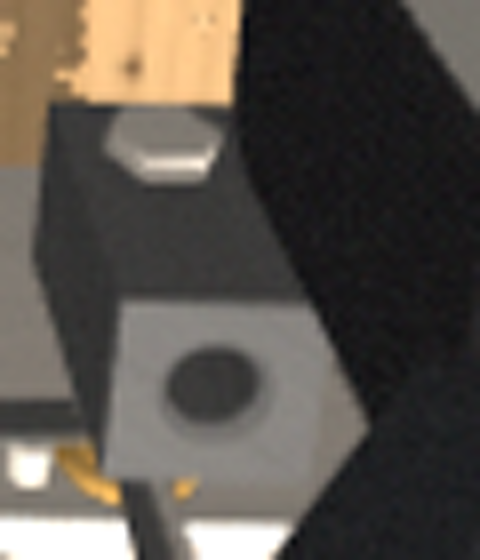

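View pics/w1b.png

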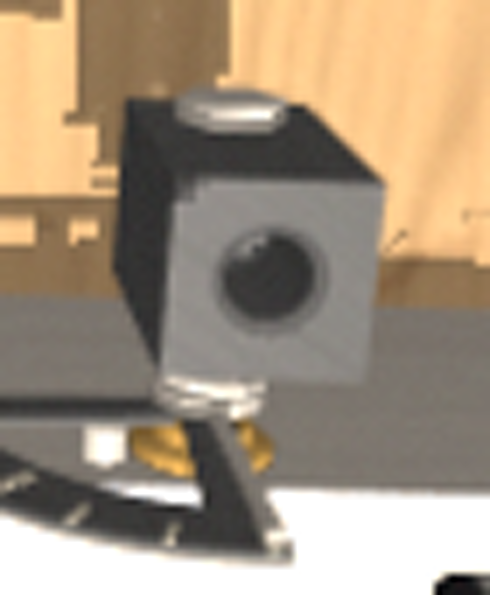

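```bash
python3 -c "
from h import *
m1,_=ld('w1');m2,_=ld('w2')
t=viewer.camera_model('top'); s=viewer.camera_model('scene')
print('bore',*tri([(m1,(318.4,199.4)),(m2,(336.4,308.1))]))
print('bore+',*tri([(m1,(318.4,199.4)),(m2,(336.4,308.1)),(t,(263.7,158.7)),(s,(246,161.5))]))
print(onz(m1,(318.4,199.4),.14),onz(m2,(336.4,308.1),.14))
print('ltop',*tri([(m2,(243.8,134.5)),(t,(187.4,194.2)),(s,(212,185))]), onz(m2,(243.8,134.5),.177))
print('col',*tri([(m2,(246.9,127.8)),(t,(194.7,199.7)),(s,(213.2,226.5))]), onz(m2,(246.9,127.8),.083))
c=lambda u,v:((u+.5)/8-.5+215,(v+.5)/8-.5+105)
"
```

```text
bore [0.6178686  0.00837472 0.1396041 ] [array([ 0., -0.]), array([-0.,  0.])]
bore+ [0.61658139 0.00863279 0.13831784] [array([-1.42, -0.59]), array([-1.32, -0.88]), array([ 0.2 , -1.05]), array([ 0.12, -0.32])]
[0.61777457 0.00850066 0.14      ] [0.61773841 0.0086889  0.14      ]
ltop [0.50933986 0.21873901 0.17598578] [array([0.66, 0.58]), array([0.18, 0.57]), array([-0.66, -0.11])] [0.50879966 0.21933063 0.177     ]
col [0.50822322 0.21752859 0.07626617] [array([-0.27,  0.96]), array([-0.65, -0.47]), array([0.59, 0.27])] [0.50876831 0.21910351 0.083     ]
```

Bore at about (0.618, 0.0085, 0.140) from the two wrist views; lever top (0.509, 0.219, 0.176), nearly upright. Both heights match the text (0.140, 0.177). Descending on the sleeve.

>>> carry_out(plan=[{"x": -0.01,"y": -0.05,"z": 0.02,"ax": 0,"ay": 0,"az": 0,"hand": 1},{"x": -0.01,"y": -0.05,"z": 0.04,"ax": 0,"ay": 0,"az": 0,"hand": 1},{"x": -0.01,"y": -0.05,"z": 0.07,"ax": 0,"ay": 0,"az": 0,"hand": 1},{"x": -0.01,"y": -0.05,"z": 0.1,"ax": 0,"ay": 0,"az": 0,"hand": 1},{"x": -0.01,"y": -0.05,"z": 0.125,"ax": 0,"ay": 0,"az": 0,"hand": 1},{"x": -0.01,"y": -0.05,"z": 0.15,"ax": 0,"ay": 0,"az": 0,"hand": 1},{"x": -0.01,"y": -0.05,"z": 0.165,"ax": 0,"ay": 0,"az": 0,"hand": 1},{"x": -0.01,"y": -0.05,"z": 0.174,"ax": 0,"ay": 0,"az": 0,"hand": 1},{"x": -0.01,"y": -0.05,"z": 0.174,"ax": 0,"ay": 0,"az": 0,"hand": 1}])

```text
clock: 3.08
tcp_pos: [0.5082, 0.2163, 0.1141]
orientation: [0.001, 1.0, -0.002, -0.003]
wrist_force: [1.0, -0.3, -1.1]
finger_gap: 0.0855
```

```bash
python3 -c "
from h import *
shot('w3')
go([.509,.219,.116],Rt(0))"
```

```text
t 3.13 at [0.509  0.2169 0.1156] F [0.7 0.3 0.3] gap 0.0858 | shift [-0.     -0.0021 -0.0004] turn [ 0.0005  0.0031 -0.0036]
```

View pics/w3.png

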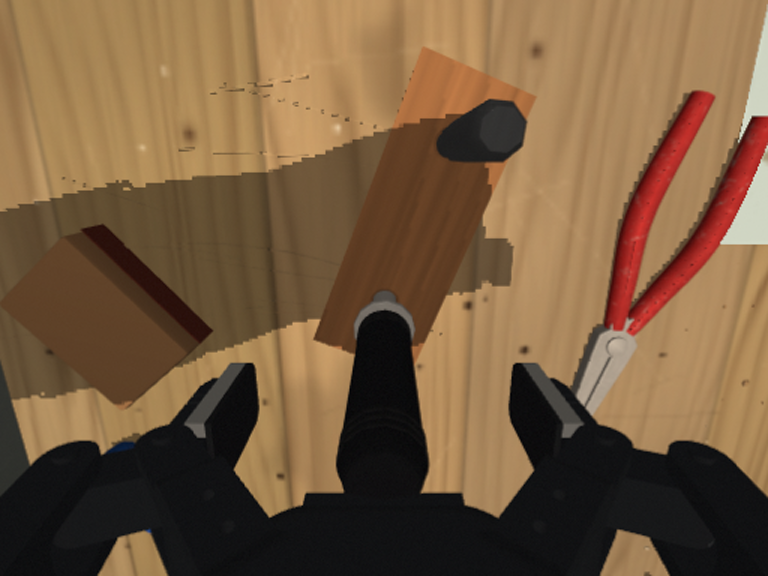

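The lever stands centrally between the open pads (collar at about 384,325 of the 1.5x picture). Closing.

>>> carry_out(plan=[{"x": 0,"y": -0.0015,"z": 0,"ax": 0,"ay": 0.003,"az": 0,"hand": 0.6},{"x": 0,"y": -0.0015,"z": 0,"ax": 0,"ay": 0.003,"az": 0,"hand": 0.3},{"x": 0,"y": -0.0015,"z": 0,"ax": 0,"ay": 0.003,"az": 0,"hand": 0},{"x": 0,"y": -0.0015,"z": 0,"ax": 0,"ay": 0.003,"az": 0,"hand": 0},{"x": 0,"y": -0.0015,"z": 0,"ax": 0,"ay": 0.003,"az": 0,"hand": 0},{"x": 0,"y": -0.0015,"z": 0,"ax": 0,"ay": 0.003,"az": 0,"hand": 0},{"x": 0,"y": -0.0015,"z": 0,"ax": 0,"ay": 0.003,"az": 0,"hand": 0},{"x": 0,"y": -0.0015,"z": 0,"ax": 0,"ay": 0.003,"az": 0,"hand": 0}], squeeze=90)

```text
clock: 3.8
tcp_pos: [0.5092, 0.2186, 0.1165]
orientation: [0.0, 1.0, -0.002, 0.0]
wrist_force: [-1.4, 0.1, 6.4]
finger_gap: 0.0202
```

```bash
python3 -c "
from h import *
go([.509,.219,.27],Rt(0))"
```

```text
t 3.8 at [0.5092 0.2186 0.1165] F [-1.4  0.1  6.4] gap 0.0202 | shift [-1.000e-04 -3.000e-04 -1.535e-01] turn [ 0.0001 -0.0008 -0.0033]
```

>>> carry_out(plan=[{"x": 0,"y": 0,"z": -0.01,"ax": 0,"ay": 0,"az": 0,"hand": 0},{"x": 0,"y": 0,"z": -0.025,"ax": 0,"ay": 0,"az": 0,"hand": 0},{"x": 0,"y": 0,"z": -0.045,"ax": 0,"ay": 0,"az": 0,"hand": 0},{"x": 0,"y": 0,"z": -0.07,"ax": 0,"ay": 0,"az": 0,"hand": 0},{"x": 0,"y": 0,"z": -0.1,"ax": 0,"ay": 0,"az": 0,"hand": 0},{"x": 0,"y": 0,"z": -0.13,"ax": 0,"ay": 0,"az": 0,"hand": 0},{"x": 0,"y": 0,"z": -0.155,"ax": 0,"ay": 0,"az": 0,"hand": 0},{"x": 0,"y": 0,"z": -0.17,"ax": 0,"ay": 0,"az": 0,"hand": 0},{"x": 0,"y": 0,"z": -0.17,"ax": 0,"ay": 0,"az": 0,"hand": 0}])

```text
clock: 4.55
tcp_pos: [0.5106, 0.2191, 0.2909]
orientation: [-0.001, 1.0, -0.002, 0.004]
wrist_force: [0.3, -0.7, -0.9]
finger_gap: 0.0201
```

```bash
python3 -c "
from h import *
shot('w4')
go([.61,.05,.287],Rt(0))"
```

```text
t 4.6 at [0.51   0.219  0.2884] F [ 0.1  0.2 -2.1] gap 0.0201 | shift [0.1005 0.1687 0.0017] turn [-0.0009 -0.0046 -0.0032]
```

View pics/w4.png

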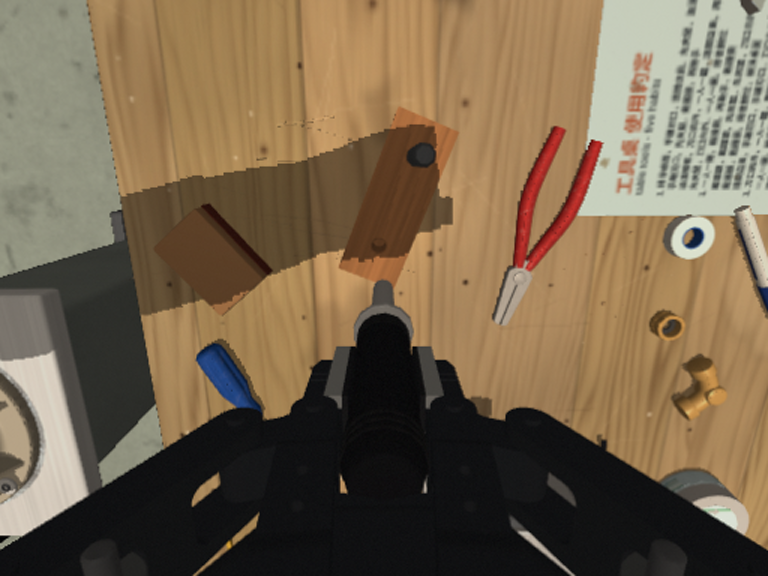

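```bash
python3 -c "
from h import *
m,im=ld('w4'); a=cv2.convertScaleAbs(im,alpha=1.6,beta=20)
save(a,'w4a',(220,175,295,245),8)
"
```

```text
(no output)
```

View pics/w4a.png

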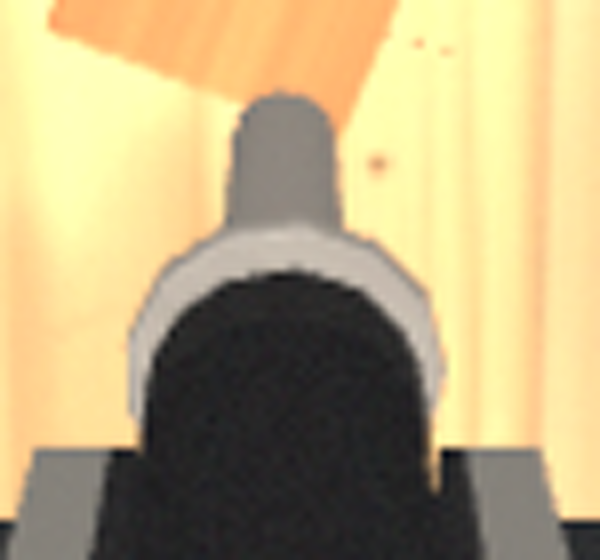

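```bash
cat > fit.py <<'E'
from h import *
from scipy.optimize import least_squares
# pose in tool frame: tip at (x,y,L), axis direction up = (a,b,-1)
def circ(s,r,P,L):
    x,y,a,b=P; th=np.linspace(0,2*np.pi,120,endpoint=False)
    u=np.array([a,b,-1.])/np.linalg.norm([a,b,1]); e1=np.cross(u,[0,1,0]);e1/=np.linalg.norm(e1);e2=np.cross(u,e1)
    return np.array([x,y,L])+s*u+r*(np.cos(th)[:,None]*e1+np.sin(th)[:,None]*e2)
def px(m,T0,pts):
    p0,R0=T0; return np.array([proj(m,p0+R0.apply(q)) for q in pts])
def pred(m,T0,P,L):
    o=[]
    c=px(m,T0,circ(.0,.0048,P,L)); o.append(c[:,1].min())  # tip top
    c=px(m,T0,circ(.004,.006,P,L)); o+= [c[:,0].min(),c[:,0].max()]
    c=px(m,T0,circ(.06,.006,P,L)); o+= [c[:,0].min(),c[:,0].max()]
    c=px(m,T0,circ(.069,.0135,P,L)); o.append(c[:,1].min())
    c=px(m,T0,circ(.073,.0135,P,L)); o+= [c[:,0].min(),c[:,0].max()]
    return np.array(o)
def fit(m,T0,obs,L):
    f=lambda P:pred(m,T0,P,L)-obs
    r=least_squares(f,[0,0,0,0],x_scale=[.001,.001,.01,.01],diff_step=1e-3); return r
E
python3 -c "
from fit import *
m,_=ld('w4'); p0,R0,s=cur()
c=lambda u:(u+.5)/8-.5
obs=np.array([c(92)+175,c(238)+220,c(334)+220,c(226)+220,c(342)+220,c(225)+175,c(131)+220,c(441)+220])
for L in (.103,.1065,.11):
    r=fit(m,(p0,R0),obs,L); print(L,r.x.round(4),r.fun.round(2))
print(pred(m,(p0,R0),[0,0,0,0],.1065)-obs)
"
```

```text
0.103 [ 0.0012 -0.0006 -0.004   0.0216] [ 0.01 -0.76  0.69 -1.1   1.4   0.06 -1.12  0.88]
0.1065 [ 0.0012  0.0003 -0.004   0.0245] [ 0.01 -0.66  0.6  -0.95  1.25  0.04 -0.73  0.5 ]
0.11 [ 0.0012  0.0012 -0.004   0.0274] [ 0.01 -0.57  0.51 -0.8   1.1   0.02 -0.36  0.12]
[-0.33146263 -1.98164363 -0.71366993 -2.31201494 -0.07070846 -2.90041938
 -2.15171433 -0.79759336]
```

```bash
cat >> h.py <<'E'
def go2(p,rx=-.0245,ry=0.004*0,tilt=0):
    go(p,Ro.from_rotvec([rx,0,0])*Rt(0,tilt))
E
python3 -c "
from h import *
go2([.6166,.0114,.275])"
```

```text
t 4.6 at [0.51   0.219  0.2884] F [ 0.1  0.2 -2.1] gap 0.0201 | shift [0.1072 0.2072 0.0137] turn [-0.0254 -0.0046 -0.0032]
```

>>> carry_out(plan=[{"x": 0.012,"y": 0.023,"z": 0,"ax": -0.0,"ay": -0.004,"az": -0.003,"hand": 0},{"x": 0.027,"y": 0.053,"z": 0,"ax": -0.025,"ay": -0.004,"az": -0.003,"hand": 0},{"x": 0.043,"y": 0.083,"z": 0,"ax": -0.025,"ay": -0.004,"az": -0.003,"hand": 0},{"x": 0.06,"y": 0.115,"z": 0,"ax": -0.025,"ay": -0.004,"az": -0.003,"hand": 0},{"x": 0.075,"y": 0.145,"z": 0,"ax": -0.025,"ay": -0.004,"az": -0.003,"hand": 0},{"x": 0.09,"y": 0.175,"z": 0,"ax": -0.025,"ay": -0.004,"az": -0.003,"hand": 0},{"x": 0.101,"y": 0.195,"z": 0,"ax": -0.025,"ay": -0.004,"az": -0.003,"hand": 0},{"x": 0.107,"y": 0.207,"z": 0,"ax": -0.025,"ay": -0.004,"az": -0.003,"hand": 0},{"x": 0.107,"y": 0.207,"z": 0.013,"ax": -0.025,"ay": -0.004,"az": -0.003,"hand": 0},{"x": 0.107,"y": 0.207,"z": 0.013,"ax": -0.025,"ay": -0.004,"az": -0.003,"hand": 0}])

```text
clock: 5.43
tcp_pos: [0.6153, 0.0111, 0.2721]
orientation: [0.012, 1.0, -0.001, -0.003]
wrist_force: [-0.7, -0.5, -2.4]
finger_gap: 0.0202
```

```bash
python3 -c "
from h import *
m,im=shot('w5'); save(cv2.convertScaleAbs(im,alpha=1.6,beta=20),'w5a',(215,170,295,245),8)
m,im=shot('s5','scene'); save(im,'s5a',(210,80,330,210),5)
go2([.6166,.0114,.275])"
```

```text
t 5.53 at [0.6153 0.0123 0.2743] F [-0.2  0.1 -1.2] gap 0.0204 | shift [ 0.0013  0.0009 -0.0007] turn [-0.0011  0.0029  0.0003]
```

View pics/w5a.png

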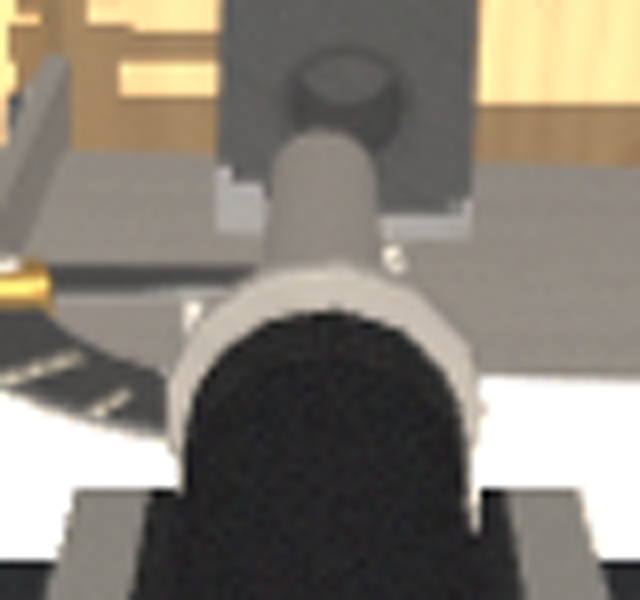

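View pics/s5a.png

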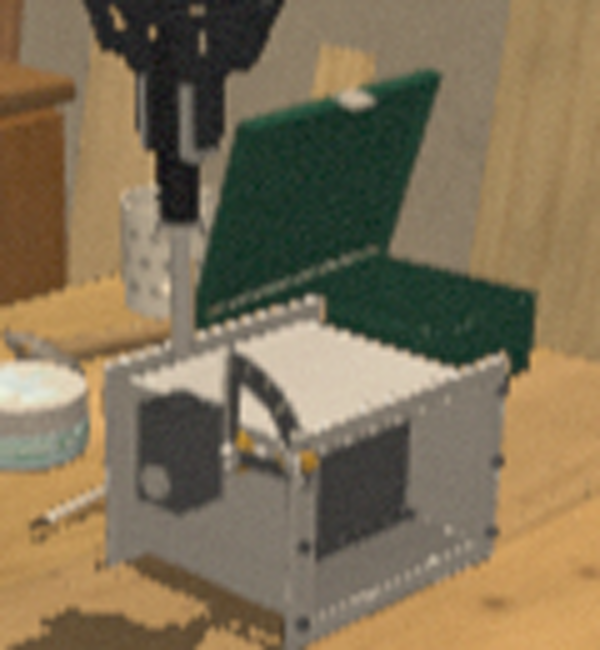

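```bash
python3 -c "
from fit import *
m,_=ld('w5'); p0,R0,s=cur()
print('bore',onz(m,((348.5)/8-.5+215,100.5/8-.5+170),.14))
c=lambda u:(u+.5)/8-.5
obs=np.array([c(130)+170,c(276)+215,c(374)+215,c(265)+215,c(383)+215,c(263)+170,c(168)+215,c(479)+215])
for L in (.1065,):
    r=fit(m,(p0,R0),obs,L); print(L,r.x.round(4),r.fun.round(2)); x=r.x
    print('tip',p0+R0.apply([x[0],x[1],L]),'axis',R0.apply([x[2],x[3],-1]))
"
```

```text
bore [0.61760812 0.01016098 0.14      ]
0.1065 [-0.0001  0.0001  0.0004  0.0209] [ 0.01 -0.63  0.64 -1.19  1.17  0.07 -1.07  1.09]
tip [0.6149042  0.00965291 0.16781945] axis [0.00328726 0.00253904 1.00021007]
```

>>> carry_out(plan=[{"x": 0.0027,"y": 0.0,"z": 0,"ax": 0,"ay": 0.003,"az": 0,"hand": 0},{"x": 0.0027,"y": 0.0,"z": 0.01,"ax": 0,"ay": 0.003,"az": 0,"hand": 0},{"x": 0.0027,"y": 0.0,"z": 0.022,"ax": 0,"ay": 0.003,"az": 0,"hand": 0},{"x": 0.0027,"y": 0.0,"z": 0.022,"ax": 0,"ay": 0.003,"az": 0,"hand": 0},{"x": 0.0027,"y": 0.0,"z": 0.022,"ax": 0,"ay": 0.003,"az": 0,"hand": 0}])

```text
clock: 5.95
tcp_pos: [0.6172, 0.0124, 0.2516]
orientation: [0.012, 1.0, 0.001, -0.001]
wrist_force: [0.5, -0.2, -0.9]
finger_gap: 0.02
```

```bash
python3 -c "
from h import *
m,im=shot('w6'); save(cv2.convertScaleAbs(im,alpha=1.6,beta=20),'w6a',(215,170,295,245),8)
go2([.618,.0118,.217])"
```

```text
t 6.0 at [0.6176 0.0123 0.2523] F [-0.2 -0.2 -1.2] gap 0.0198 | shift [ 0.0004 -0.0004  0.0353] turn [-0.0011  0.0003  0.0011]
```

View pics/w6a.png

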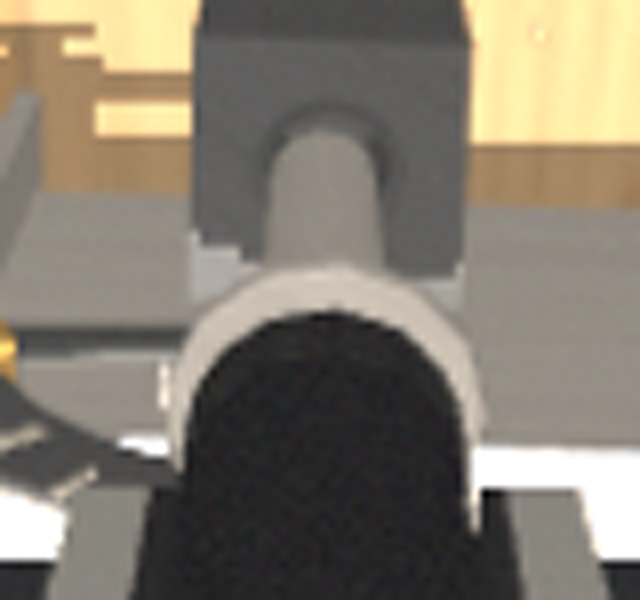

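```bash
python3 -c "
from fit import *
m,_=ld('w6'); p0,R0,s=cur()
for w in ([.6176,.0085,.14],[.6176,.0102,.14],[.6176,.0095,.145]): print(w,(proj(m,w)-[215,170]+.5)*8)
th=np.linspace(0,6.28,60)
for y in (.0085,.0095,.0105):
  q=np.array([proj(m,[.6176+.009*np.cos(t),y+.009*np.sin(t),.14]) for t in th]); q=(q-[215,170]+.5)*8; print(y,q.min(0),q.max(0))
print('tip',p0+R0.apply([-.0001,.0001,.1065]))
"
```

```text
[0.6176, 0.0085, 0.14] [328.92932668 172.27807995]
[0.6176, 0.0102, 0.14] [328.96408108 158.26808526]
[0.6176, 0.0095, 0.145] [328.94415771 177.06625778]
0.0085 [251.42216433  97.49527337] [406.51990878 245.5038621 ]
0.0095 [251.35276122  89.08662913] [406.63022842 237.43835508]
0.0105 [251.28320521  80.65830208] [406.74079539 229.35431182]
tip [0.61750122 0.00968038 0.1458568 ]
```

>>> carry_out(plan=[{"x": 0,"y": 0.0004,"z": 0.004,"ax": 0,"ay": 0,"az": 0,"hand": 0},{"x": 0,"y": 0.0004,"z": 0.008,"ax": 0,"ay": 0,"az": 0,"hand": 0},{"x": 0,"y": 0.0004,"z": 0.012,"ax": 0,"ay": 0,"az": 0,"hand": 0},{"x": 0,"y": 0.0004,"z": 0.016,"ax": 0,"ay": 0,"az": 0,"hand": 0},{"x": 0,"y": 0.0004,"z": 0.02,"ax": 0,"ay": 0,"az": 0,"hand": 0},{"x": 0,"y": 0.0004,"z": 0.02,"ax": 0,"ay": 0,"az": 0,"hand": 0}])

```text
clock: 6.5
tcp_pos: [0.6172, 0.0113, 0.2312]
orientation: [0.012, 1.0, 0.001, -0.001]
wrist_force: [-0.3, -1.0, -1.8]
finger_gap: 0.0201
```

```bash
python3 -c "
from h import *
go2([.618,.0118,.217])
print(status.get_state()['ft_torque'])"
```

```text
t 6.5 at [0.6172 0.0113 0.2312] F [-0.3 -1.  -1.8] gap 0.0201 | shift [ 0.0009 -0.0008  0.0141] turn [-0.0012  0.0019  0.0011]
[ 0.00513361 -0.03802712  0.00355751]
```

>>> carry_out(plan=[{"x": 0,"y": 0,"z": 0.004,"ax": 0,"ay": 0,"az": 0,"hand": 0},{"x": 0,"y": 0,"z": 0.008,"ax": 0,"ay": 0,"az": 0,"hand": 0},{"x": 0,"y": 0,"z": 0.011,"ax": 0,"ay": 0,"az": 0,"hand": 0},{"x": 0,"y": 0,"z": 0.013,"ax": 0,"ay": 0,"az": 0,"hand": 0},{"x": 0,"y": 0,"z": 0.015,"ax": 0,"ay": 0,"az": 0,"hand": 0},{"x": 0,"y": 0,"z": 0.016,"ax": 0,"ay": 0,"az": 0,"hand": 0},{"x": 0,"y": 0,"z": 0.016,"ax": 0,"ay": 0,"az": 0,"hand": 0}])

```text
clock: 7.08
tcp_pos: [0.6172, 0.011, 0.2165]
orientation: [0.012, 1.0, 0.001, -0.0]
wrist_force: [-1.5, 0.8, 4.1]
finger_gap: 0.0204
```

```bash
python3 -c "
from h import *
m,im=shot('w7'); save(cv2.convertScaleAbs(im,alpha=1.6,beta=20),'w7a',(215,170,295,245),8)
m,im=shot('s7','scene'); save(im,'s7a',(210,80,330,210),5)
go2([.618,.0118,.217])
print(status.get_state()['ft_torque'])"
```

```text
t 7.18 at [0.6173 0.011  0.2165] F [-1.3  0.6  5.7] gap 0.0199 | shift [ 0.0008 -0.0008 -0.0006] turn [-0.0009  0.0004  0.0011]
[ 0.02244527  0.59677485 -0.03409943]
```

View pics/s7a.png

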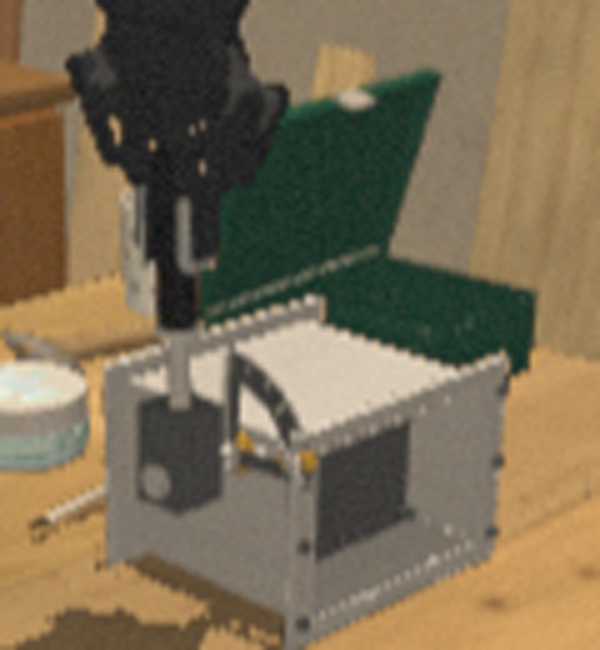

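View pics/w7a.png

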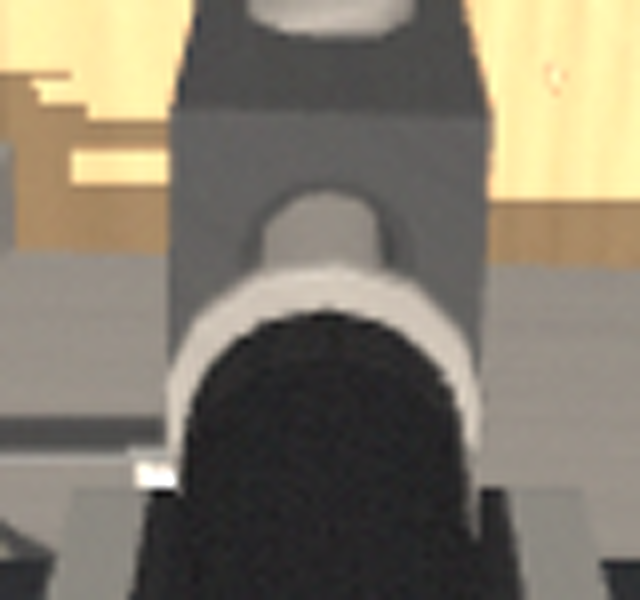

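>>> carry_out(plan=[{"x": 0,"y": 0,"z": 0.001,"ax": 0,"ay": 0,"az": 0,"hand": 0},{"x": 0,"y": 0,"z": 0.002,"ax": 0,"ay": 0,"az": 0,"hand": 0},{"x": 0,"y": 0,"z": 0.002,"ax": 0,"ay": 0,"az": 0,"hand": 0},{"x": 0,"y": 0,"z": 0.002,"ax": 0,"ay": 0,"az": 0,"hand": 0}], squeeze=110)

```text
clock: 7.52
tcp_pos: [0.6173, 0.0109, 0.2164]
orientation: [0.012, 1.0, 0.001, 0.001]
wrist_force: [-2.2, 1.0, 9.4]
finger_gap: 0.0199
```

```bash
python3 -c "
from h import *
p,R,s=cur(); print(p,R.as_matrix().round(4),s['wrist_force'],s['ft_torque'],s['joint_pos'])"
```

```text
[0.61728567 0.01090716 0.21643945] [[ 1.      0.0011  0.0015]
 [ 0.0011 -0.9997 -0.0239]
 [ 0.0015  0.0239 -0.9997]] [-2.19248803  1.04558465  9.44958406] [ 0.01013122  1.09768031 -0.06111392] [-0.10070094  0.39933504  0.13370217  1.30123027 -0.02362597  1.46893432]
```

```bash
python3 -c "
from h import *
m,im=ld('w1'); save(im,'w1d',(255,210,400,340),5.5)
c=lambda u,v:((u+.5)/7-.5+280,(v+.5)/7-.5+160)
q=[onz(m,c(*p),.14)[:2] for p in [(178,181),(384,182),(160,373),(366,383)]]
print(np.round(q,4))
"
```

```text
[[ 0.6026  0.024 ]
 [ 0.6338  0.0239]
 [ 0.6014 -0.007 ]
 [ 0.6336 -0.0085]]
```

View pics/w1d.png

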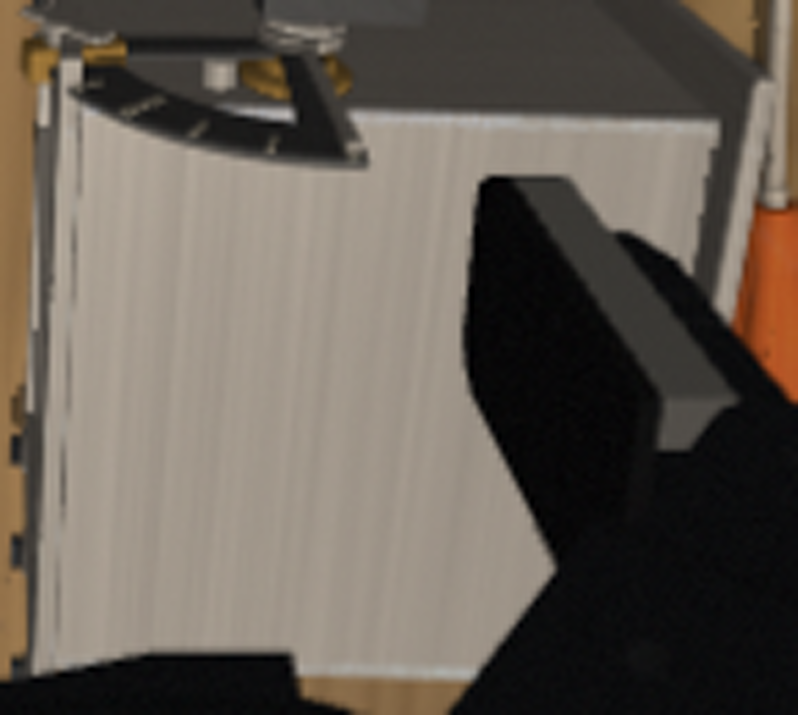

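```bash
cat >> h.py <<'E'
def swing(th,yaw,axc,p_start,R_start,push=0.001):
    a=np.array([-np.sin(yaw),np.cos(yaw),0]); Q=Ro.from_rotvec(-th*a)
    c=np.array(axc); p=c+Q.apply(p_start-c); R=Q*R_start
    u=Q.apply([0,0,-1]); return p+push*u,R
E
python3 -c "
from h import *
m,im=ld('w1')
c=lambda u,v:((u+.5)/5.5-.5+255,(v+.5)/5.5-.5+210)
P=lambda u,v,z:onz(m,c(u,v),z)[:2]
for z in (.12,.126):
  a,b=P(400,116,z),P(720,124,z); print('side',np.arctan2(*(b-a)[::-1]))
for z in (.128,):
  a,b=P(77,95,z),P(52,670,z); print('front',np.arctan2(a[0]-b[0],a[1]-b[1]))
"
```

```text
side -0.024406565269007103
side -0.024406565269006683
front 0.024387038282896695
```

```bash
python3 -c "
from h import *
p0,R0,s=cur()
for th in np.arange(.05,.41,.05):
    p,R=swing(th,-.0244,[.6173,.0109,.100],p0,R0,.0015)
    print(round(th,2),R0.inv().apply(p-p0).round(4),(R0.inv()*R).as_rotvec().round(4))
"
```

```text
0.05 [-0.0057 -0.0002  0.0016] [-0.0013  0.05    0.0012]
0.1 [-0.0115 -0.0003  0.0021] [-0.0026  0.0999  0.0024]
0.15 [-0.0172 -0.0005  0.0028] [-0.0038  0.1499  0.0036]
0.2 [-0.0228 -0.0007  0.0037] [-0.0051  0.1999  0.0048]
0.25 [-0.0284 -0.0008  0.005 ] [-0.0064  0.2498  0.006 ]
0.3 [-0.034  -0.001   0.0066] [-0.0077  0.2998  0.0072]
0.35 [-0.0394 -0.0012  0.0084] [-0.0089  0.3498  0.0083]
0.4 [-0.0448 -0.0014  0.0105] [-0.0102  0.3998  0.0095]
```

>>> carry_out(plan=[{"x": -0.0057,"y": -0.0002,"z": 0.0016,"ax": -0.001,"ay": 0.05,"az": 0.001,"hand": 0},{"x": -0.0115,"y": -0.0003,"z": 0.0021,"ax": -0.003,"ay": 0.1,"az": 0.002,"hand": 0},{"x": -0.0172,"y": -0.0005,"z": 0.0028,"ax": -0.004,"ay": 0.15,"az": 0.004,"hand": 0},{"x": -0.0228,"y": -0.0007,"z": 0.0037,"ax": -0.005,"ay": 0.2,"az": 0.005,"hand": 0},{"x": -0.0284,"y": -0.0008,"z": 0.005,"ax": -0.006,"ay": 0.25,"az": 0.006,"hand": 0},{"x": -0.034,"y": -0.001,"z": 0.0066,"ax": -0.008,"ay": 0.3,"az": 0.007,"hand": 0},{"x": -0.0394,"y": -0.0012,"z": 0.0084,"ax": -0.009,"ay": 0.35,"az": 0.008,"hand": 0},{"x": -0.0448,"y": -0.0014,"z": 0.0105,"ax": -0.01,"ay": 0.4,"az": 0.01,"hand": 0},{"x": -0.0448,"y": -0.0014,"z": 0.0105,"ax": -0.01,"ay": 0.4,"az": 0.01,"hand": 0}])

```text
clock: 8.27
tcp_pos: [0.5726, 0.012, 0.2078]
orientation: [0.017, 0.979, -0.002, 0.204]
wrist_force: [6.6, -0.6, -0.2]
finger_gap: 0.0194
```

```bash
cat > st.py <<'E'
from h import *
P0=np.array([0.61728567,0.01090716,0.21643945]); R0=Ro.from_matrix([[1,.0011,.0015],[.0011,-.9997,-.0239],[.0015,.0239,-.9997]])
C=[.6173,.0109,.100]
def rep():
    p,R,s=cur(); d=p-C
    print('t',s['clock'],'p',p.round(4),'radial ang',np.arctan2(-d[0],d[2]).round(3),'r',np.hypot(d[0],d[2]).round(4),'toolrot',(R*R0.inv()).as_rotvec().round(3))
    u=np.array([-d[0],0,-d[2]]); 
    print('F',np.round(s['wrist_force'],1),'M',np.round(s['ft_torque'],2),'gap',s['finger_gap'])
E
python3 -c "
from st import *
rep()
m,im=shot('w8'); m,im=shot('s8','scene'); save(im,'s8a',(210,60,330,200),4)
p0,R1,s=cur()
for th in np.arange(.45,.82,.05):
    p,R=swing(th,-.0244,C,P0,R0,.0015)
    print(round(th,2),R1.inv().apply(p-p0).round(4),(R1.inv()*R).as_rotvec().round(4))
"
```

```text
t 8.2667 p [0.5726 0.012  0.2078] radial ang 0.393 r 0.1167 toolrot [-0.011 -0.409 -0.   ]
F [ 6.6 -0.6 -0.2] M [-0.17 -0.78  0.01] gap 0.019374916777368783
0.45 [-0.0076 -0.0004  0.0018] [-0.0007  0.0444  0.0007]
0.5 [-0.0133 -0.0006  0.0022] [-0.0019  0.0944  0.0019]
0.55 [-0.019  -0.0007  0.0028] [-0.0032  0.1444  0.0031]
0.6 [-0.0247 -0.0009  0.0038] [-0.0045  0.1943  0.0043]
0.65 [-0.0303 -0.001   0.005 ] [-0.0057  0.2443  0.0055]
0.7 [-0.0358 -0.0012  0.0065] [-0.007   0.2943  0.0067]
0.75 [-0.0413 -0.0014  0.0083] [-0.0083  0.3443  0.0079]
0.8 [-0.0466 -0.0016  0.0104] [-0.0095  0.3942  0.0091]
```

View pics/s8a.png

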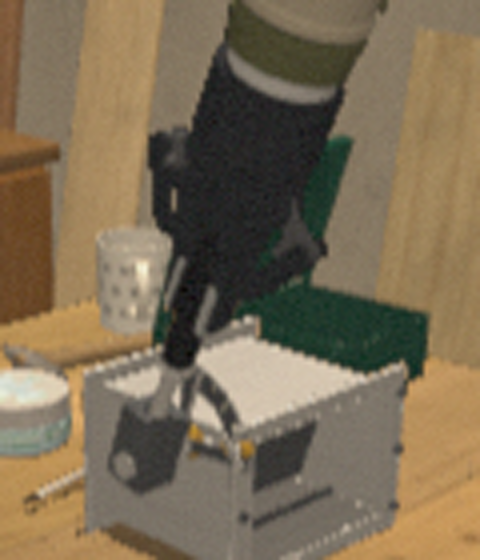

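View pics/w8.png

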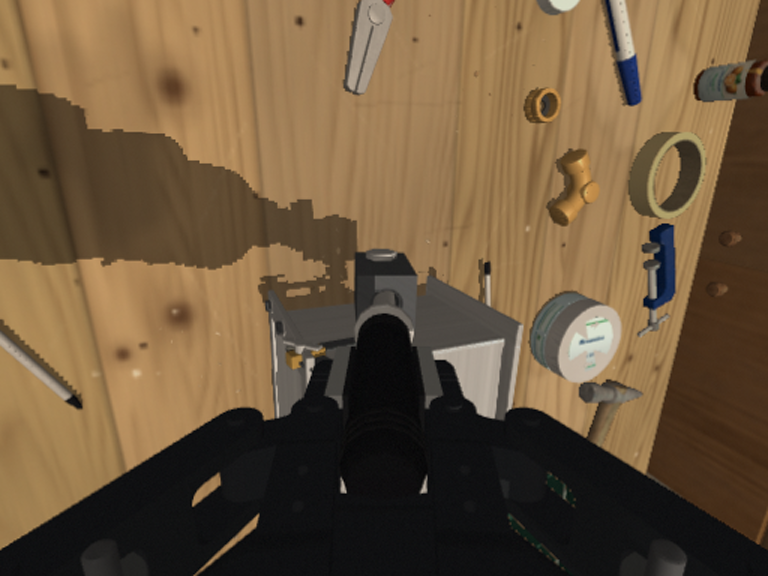

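Flap opens with the lever, seated and in line. Continuing to about 45°.

>>> carry_out(plan=[{"x": -0.0076,"y": -0.0004,"z": 0.0018,"ax": -0.001,"ay": 0.044,"az": 0.001,"hand": 0},{"x": -0.0133,"y": -0.0006,"z": 0.0022,"ax": -0.002,"ay": 0.094,"az": 0.002,"hand": 0},{"x": -0.019,"y": -0.0007,"z": 0.0028,"ax": -0.003,"ay": 0.144,"az": 0.003,"hand": 0},{"x": -0.0247,"y": -0.0009,"z": 0.0038,"ax": -0.0045,"ay": 0.194,"az": 0.004,"hand": 0},{"x": -0.0303,"y": -0.001,"z": 0.005,"ax": -0.006,"ay": 0.244,"az": 0.0055,"hand": 0},{"x": -0.0358,"y": -0.0012,"z": 0.0065,"ax": -0.007,"ay": 0.294,"az": 0.007,"hand": 0},{"x": -0.0413,"y": -0.0014,"z": 0.0083,"ax": -0.008,"ay": 0.344,"az": 0.008,"hand": 0},{"x": -0.0455,"y": -0.0016,"z": 0.01,"ax": -0.009,"ay": 0.384,"az": 0.009,"hand": 0},{"x": -0.046,"y": -0.0016,"z": 0.0102,"ax": -0.009,"ay": 0.389,"az": 0.009,"hand": 0},{"x": -0.046,"y": -0.0016,"z": 0.0102,"ax": -0.009,"ay": 0.389,"az": 0.009,"hand": 0},{"x": -0.046,"y": -0.0016,"z": 0.0102,"ax": -0.009,"ay": 0.389,"az": 0.009,"hand": 0},{"x": -0.046,"y": -0.0016,"z": 0.0102,"ax": -0.009,"ay": 0.389,"az": 0.009,"hand": 0}])

```text
clock: 9.37
tcp_pos: [0.5364, 0.0128, 0.1833]
orientation: [0.021, 0.921, -0.004, 0.389]
wrist_force: [-24.7, 1.5, 24.5]
finger_gap: 0.0195
```

```bash
python3 -c "
from st import *
rep()
m,im=shot('w9'); save(cv2.convertScaleAbs(im,alpha=1.6,beta=20),'w9a',(170,140,350,270),4.4)
m,im=shot('s9','scene'); save(im,'s9a',(215,120,325,215),6.5)
rep()
"
```

```text
t 9.3667 p [0.5364 0.0128 0.1833] radial ang 0.771 r 0.1161 toolrot [-0.02  -0.799  0.   ]
F [-24.7   1.5  24.5] M [-0.05  0.84 -0.17] gap 0.01946536943788623
t 9.4667 p [0.5364 0.0128 0.1833] radial ang 0.771 r 0.1161 toolrot [-0.02  -0.799  0.   ]
F [-23.4   1.   26. ] M [-0.07  0.84 -0.18] gap 0.020092414989847773
```

View pics/s9a.png

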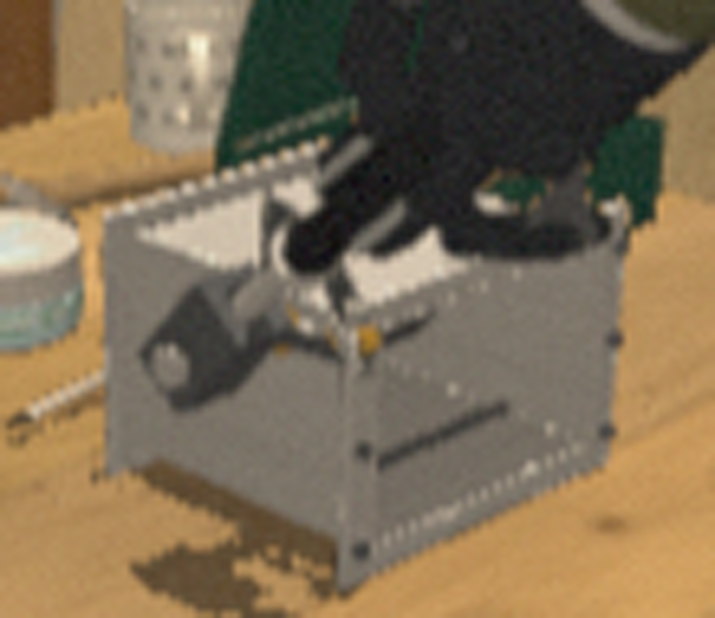

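View pics/w9a.png

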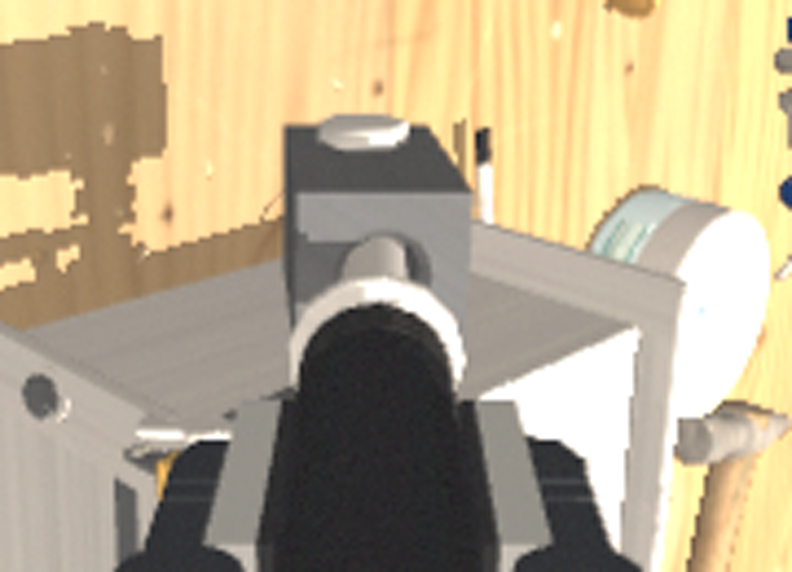

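```bash
python3 -c "
from st import *
yaw=-.0244; ax=np.array([np.cos(yaw),np.sin(yaw),0]); ay=np.array([-np.sin(yaw),np.cos(yaw),0]); az=np.array([0,0,1.])
c0=np.array([.6175,.009,.100])
def hub(m,th):
    Q=Ro.from_rotvec(-th*ay); pts=[]
    for X,Y,Z in [(-16,-16,40),(16,-16,40),(16,16,40),(-16,16,40),(-16,16,-16),(16,16,-16)]:
        pts.append(proj(m,c0+Q.apply(X*ax+Y*ay+Z*az)/1000))
    return np.array(pts)
for n,box,sc in (('w9',(195,140,305,235),7.2),('s9',(225,150,275,200),12)):
  m,im=ld(n); save(im,n+'raw',box,sc)
  outs=[]
  for th in (.70,.785,.87):
    im2=cv2.resize(cv2.cvtColor(im,cv2.COLOR_RGB2BGR)[box[1]:box[3],box[0]:box[2]],None,fx=sc,fy=sc,interpolation=2)
    q=((hub(m,th)-box[:2]+.5)*sc-.5).round().astype(int)
    cv2.polylines(im2,[q[:4]],True,(0,0,255),1); cv2.polylines(im2,[q[[3,4,5,2]]],False,(0,255,0),1)
    cv2.putText(im2,str(th),(5,20),0,.6,(255,0,0),2); outs.append(im2)
  o=np.hstack(outs); cv2.imwrite('pics/'+n+'ov.png',cv2.resize(o,(800,int(800*o.shape[0]/o.shape[1])),interpolation=3))
  cv2.imwrite('pics/'+n+'ov785.png',outs[1])
"
```

```text
(no output)
```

View pics/w9ov.png

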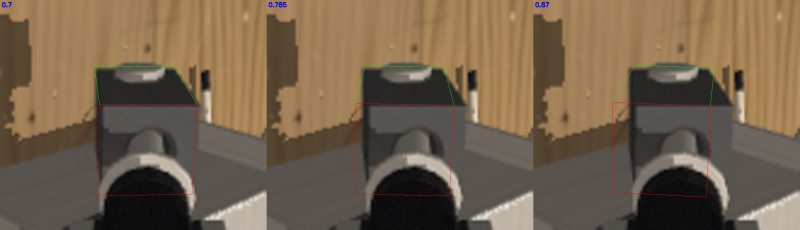

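View pics/s9ov.png

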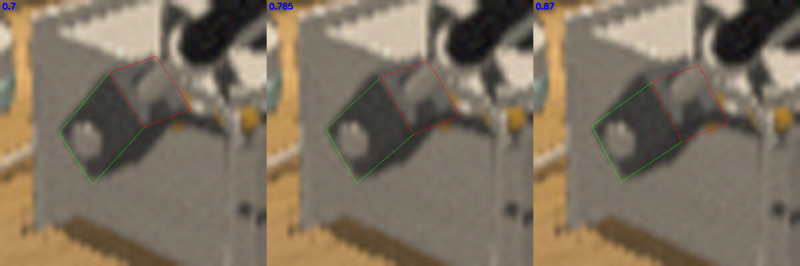

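View pics/w9ov785.png

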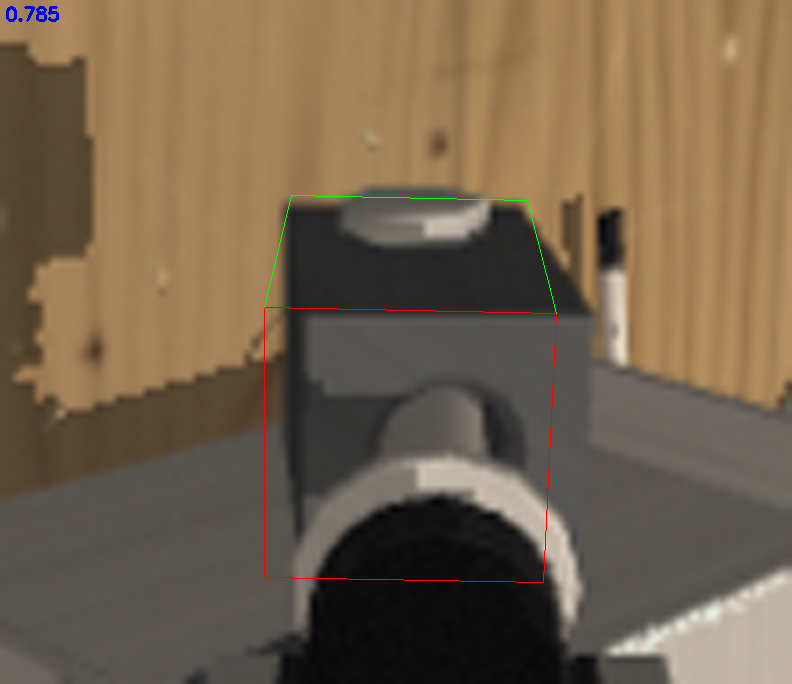

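View pics/s9ov785.png

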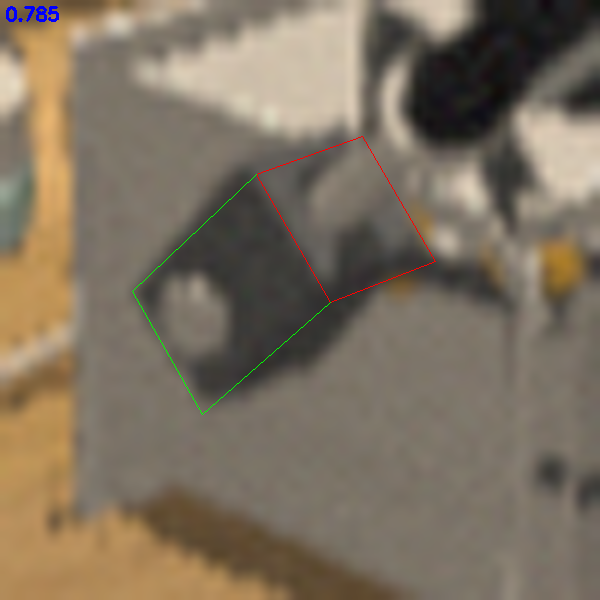

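```bash
cat > hubfit.py <<'E'
from st import *
from scipy.optimize import least_squares
yaw=-.0244; ax=np.array([np.cos(yaw),np.sin(yaw),0]); ay=np.array([-np.sin(yaw),np.cos(yaw),0]); az=np.array([0,0,1.])
def corners(m,th,c,loc):
    Q=Ro.from_rotvec(-th*ay); return np.array([proj(m,c+Q.apply(X*ax+Y*ay+Z*az)/1000) for X,Y,Z in loc])
TOP=[(-16,16,40),(16,16,40)]
def fit_th(m,obs,free=True):
    c0=np.array([.6175,.009,.1])
    # th, dy offset, dx prior
    f=lambda P:np.r_[(corners(m,P[0],c0+P[1]*ax+P[2]*ay,TOP)-obs).ravel(),P[1]/.0012,P[2]/.002]
    r=least_squares(f,[.5,0,0],x_scale=[.1,.001,.001]); return r.x,r.fun
E
python3 -c "
from hubfit import *
m,_=ld('w7'); k=lambda u,v,s,o:((u+.5)/s-.5+o[0],(v+.5)/s-.5+o[1])
print('w7',*fit_th(m,np.array([k(170,110,8,(215,170)),k(490,112,8,(215,170))])))
m,_=ld('w9')
print('w9',*fit_th(m,np.array([k(302,313,7.2,(195,140)),k(590,318,7.2,(195,140))])))
"
```

```text
w7 [-0.00325531 -0.00015166 -0.00058598] [-0.1385041  -0.42087286  0.2252722   0.31176285 -0.12638447 -0.29298782]
w9 [ 6.85281303e-01  1.04592593e-04 -5.25852076e-04] [-0.1122668   0.41751992  0.01150415 -0.53362815  0.08716049 -0.26292604]
```

```bash
python3 -c "
from st import *
p0,R1,s=cur()
for th,pu in ((.795,.0012),(.825,.001),(.855,.0008),(.885,.0008)):
    p,R=swing(th,-.0244,C,P0,R0,pu)
    print(round(th,3),R1.inv().apply(p-p0).round(4),(R1.inv()*R).as_rotvec().round(4))
"
```

```text
0.795 [-0.0028 -0.0002  0.0009] [ 0.0004 -0.0038  0.0003]
0.825 [-0.0063 -0.0003  0.0007] [-0.0004  0.0262  0.001 ]
0.855 [-0.0097 -0.0004  0.0006] [-0.0012  0.0561  0.0018]
0.885 [-0.0132 -0.0005  0.0009] [-0.0019  0.0861  0.0025]
```

>>> carry_out(plan=[{"x": -0.0045,"y": -0.0002,"z": 0.0008,"ax": 0,"ay": 0.011,"az": 0,"hand": 0},{"x": -0.0063,"y": -0.0003,"z": 0.0007,"ax": 0,"ay": 0.026,"az": 0.001,"hand": 0},{"x": -0.008,"y": -0.0003,"z": 0.0006,"ax": -0.001,"ay": 0.041,"az": 0.001,"hand": 0},{"x": -0.0097,"y": -0.0004,"z": 0.0006,"ax": -0.001,"ay": 0.056,"az": 0.002,"hand": 0},{"x": -0.0115,"y": -0.0004,"z": 0.0007,"ax": -0.002,"ay": 0.071,"az": 0.002,"hand": 0},{"x": -0.0132,"y": -0.0005,"z": 0.0009,"ax": -0.002,"ay": 0.086,"az": 0.0025,"hand": 0},{"x": -0.0132,"y": -0.0005,"z": 0.0009,"ax": -0.002,"ay": 0.086,"az": 0.0025,"hand": 0},{"x": -0.0132,"y": -0.0005,"z": 0.0009,"ax": -0.002,"ay": 0.086,"az": 0.0025,"hand": 0},{"x": -0.0132,"y": -0.0005,"z": 0.0009,"ax": -0.002,"ay": 0.086,"az": 0.0025,"hand": 0}])

```text
clock: 10.22
tcp_pos: [0.5393, 0.0135, 0.1861]
orientation: [0.022, 0.916, -0.006, 0.402]
wrist_force: [-44.3, -2.0, 5.4]
finger_gap: 0.0195
```

```bash
python3 -c "
from st import *
rep()
m,im=shot('w10'); save(im,'w10a',(195,140,305,235),7.2)
m,im=shot('s10','scene')
rep()
"
cat > ov.py <<'E'
import sys
from hubfit import *
c0=np.array([.6175,.009,.100])
n=sys.argv[1]; box=(225,150,275,200); sc=9; m,im=ld(n); outs=[]
for th in map(float,sys.argv[2:]):
    im2=cv2.resize(cv2.cvtColor(im,cv2.COLOR_RGB2BGR)[box[1]:box[3],box[0]:box[2]],None,fx=sc,fy=sc,interpolation=2)
    q=corners(m,th,c0,[(-16,-16,40),(16,-16,40),(16,16,40),(-16,16,40),(-16,16,-16),(16,16,-16)])
    q=((q-box[:2]+.5)*sc-.5).round().astype(int)
    cv2.polylines(im2,[q[:4]],True,(0,0,255),1); cv2.polylines(im2,[q[[3,4,5,2]]],False,(0,255,0),1); outs.append(im2)
o=np.hstack(outs); cv2.imwrite('pics/'+n+'ov.png',cv2.resize(o,(800,int(800*o.shape[0]/o.shape[1])),interpolation=3))
E
python3 ov.py s10 .72 .80
```

```text
t 10.2167 p [0.5393 0.0135 0.1861] radial ang 0.736 r 0.1162 toolrot [-0.021 -0.825 -0.005]
F [-44.3  -2.    5.4] M [-0.19  9.86 -0.86] gap 0.019488622457577966
t 10.3167 p [0.5393 0.0135 0.1862] radial ang 0.736 r 0.1162 toolrot [-0.021 -0.825 -0.005]
F [-44.   -1.7   4.7] M [-0.31  9.85 -0.93] gap 0.019753136052218713
```

View pics/w10a.png

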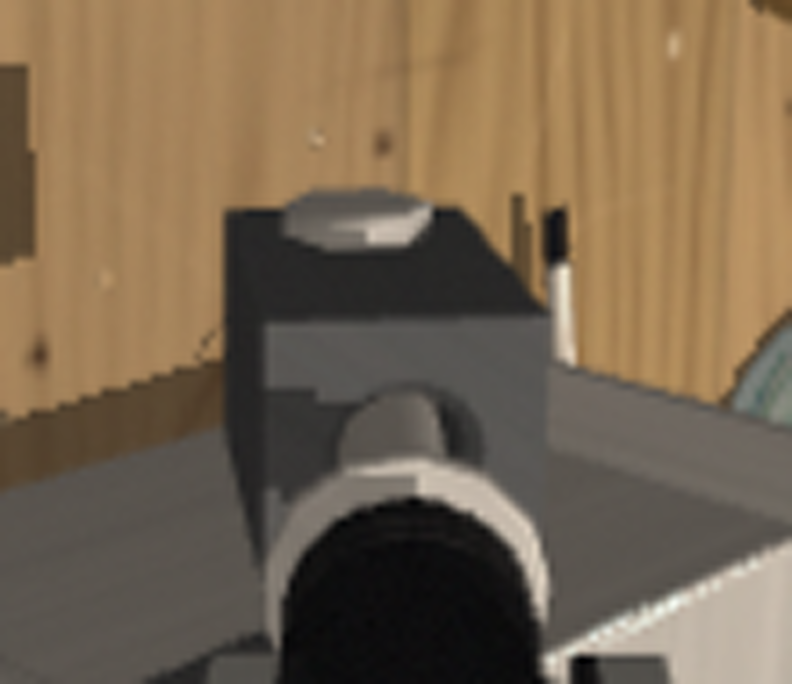

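View pics/s10ov.png

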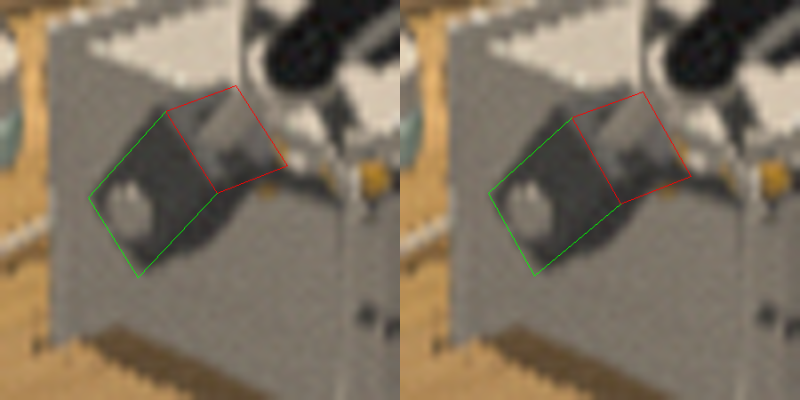

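```bash
python3 -c "
from hubfit import *
p,R,s=cur(); print(np.round(s['joint_pos'],3), np.round(s['tau'],1))
k=lambda u,v,s,o:((u+.5)/s-.5+o[0],(v+.5)/s-.5+o[1])
m,_=ld('w10')
print('w10',*fit_th(m,np.array([k(264,321,7.2,(195,140)),k(550,319,7.2,(195,140))])))
m,im=ld('s10'); save(im,'s10f',None,1.5)
shot('t10','top')
"
```

```text
[-0.169 -0.234 -1.028 -0.047  0.079  1.451] [  0.7 -20.2  33.3 -22.1   2.7   0. ]
w10 [ 6.35814129e-01  1.13764225e-04 -5.37332362e-04] [-0.06950911  0.44239441 -0.04833462 -0.56753092  0.09480352 -0.26866618]
```

View pics/s10f.png

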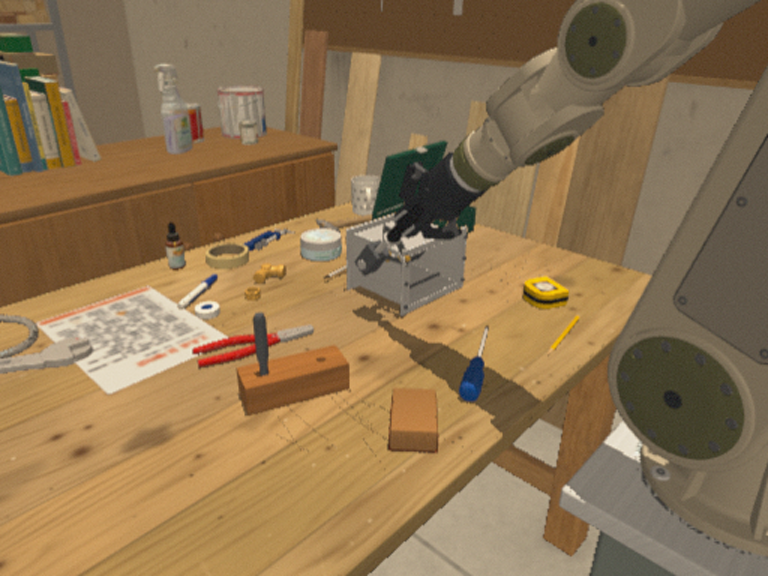

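View pics/t10.png

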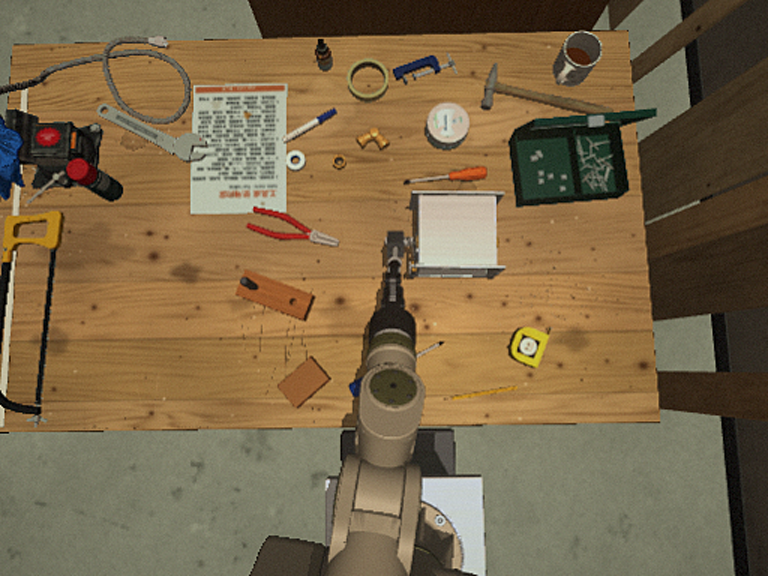

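The flap is now only at about 0.64–0.70 rad, and joint 3 sits at its limit (-1.028 against -1.03). With this grasp the tool has to tilt the full 45° and it runs out of range. I'll swing back shut and regrip with the jaws along the shaft, so the tool can tilt less than the lever.

```bash
python3 -c "
from st import *
p0,R1,s=cur()
for th in [.75,.7,.63,.56,.49,.42,.35,.28,.21,.14,.07,0]:
    p,R=swing(th,-.0244,C,P0,R0,.0003)
    print(round(th,3),R1.inv().apply(p-p0).round(4).tolist(),(R1.inv()*R).as_rotvec().round(3).tolist())
"
```

```text
0.75 [-0.0016, 0.0007, 0.0] [0.005, -0.075, -0.005]
0.7 [0.0042, 0.0008, 0.0006] [0.006, -0.125, -0.007]
0.63 [0.0122, 0.0009, 0.0019] [0.007, -0.195, -0.008]
0.56 [0.0201, 0.001, 0.0038] [0.009, -0.265, -0.01]
0.49 [0.0278, 0.0012, 0.0062] [0.011, -0.335, -0.012]
0.42 [0.0354, 0.0012, 0.0092] [0.012, -0.405, -0.014]
0.35 [0.0428, 0.0013, 0.0126] [0.014, -0.475, -0.015]
0.28 [0.0498, 0.0014, 0.0166] [0.016, -0.545, -0.017]
0.21 [0.0566, 0.0014, 0.0211] [0.017, -0.615, -0.019]
0.14 [0.0631, 0.0014, 0.026] [0.019, -0.685, -0.021]
0.07 [0.0692, 0.0014, 0.0314] [0.021, -0.755, -0.022]
0 [0.0749, 0.0014, 0.0372] [0.022, -0.825, -0.024]
```

>>> carry_out(plan=[{"x": -0.0016,"y": 0.0007,"z": 0,"ax": 0.005,"ay": -0.075,"az": -0.005,"hand": 0},{"x": 0.0042,"y": 0.0008,"z": 0.0006,"ax": 0.006,"ay": -0.125,"az": -0.007,"hand": 0},{"x": 0.0122,"y": 0.0009,"z": 0.0019,"ax": 0.007,"ay": -0.195,"az": -0.008,"hand": 0},{"x": 0.0201,"y": 0.001,"z": 0.0038,"ax": 0.009,"ay": -0.265,"az": -0.01,"hand": 0},{"x": 0.0278,"y": 0.0012,"z": 0.0062,"ax": 0.011,"ay": -0.335,"az": -0.012,"hand": 0},{"x": 0.0354,"y": 0.0012,"z": 0.0092,"ax": 0.012,"ay": -0.405,"az": -0.014,"hand": 0},{"x": 0.0428,"y": 0.0013,"z": 0.0126,"ax": 0.014,"ay": -0.475,"az": -0.015,"hand": 0},{"x": 0.0498,"y": 0.0014,"z": 0.0166,"ax": 0.016,"ay": -0.545,"az": -0.017,"hand": 0},{"x": 0.0566,"y": 0.0014,"z": 0.0211,"ax": 0.017,"ay": -0.615,"az": -0.019,"hand": 0},{"x": 0.0631,"y": 0.0014,"z": 0.026,"ax": 0.019,"ay": -0.685,"az": -0.021,"hand": 0},{"x": 0.0692,"y": 0.0014,"z": 0.0314,"ax": 0.021,"ay": -0.755,"az": -0.022,"hand": 0},{"x": 0.0749,"y": 0.0014,"z": 0.0372,"ax": 0.022,"ay": -0.825,"az": -0.024,"hand": 0}])

```text
clock: 11.37
tcp_pos: [0.6179, 0.0108, 0.2163]
orientation: [0.012, 1.0, 0.0, -0.001]
wrist_force: [-0.6, 0.4, 3.9]
finger_gap: 0.0195
```

```bash
python3 -c "
from st import *
rep()
m,im=shot('w11'); save(im,'w11a',(195,140,305,235),7.2)
print(np.round(status.get_state()['joint_pos'],3))
p0,R1,s=cur()
print(R1.inv().apply(P0-p0).round(4),(R1.inv()*R0).as_rotvec().round(4))
"
```

```text
t 11.3667 p [0.6179 0.0108 0.2163] radial ang -0.005 r 0.1163 toolrot [-0.     0.004 -0.   ]
F [-0.6  0.4  3.9] M [ 0.02  0.27 -0.06] gap 0.019530508115142176
[-0.101  0.413  0.153  1.316 -0.025  1.47 ]
[-0.0028 -0.0006 -0.0004] [ 0.      0.0092 -0.0006]
```

View pics/w11.png

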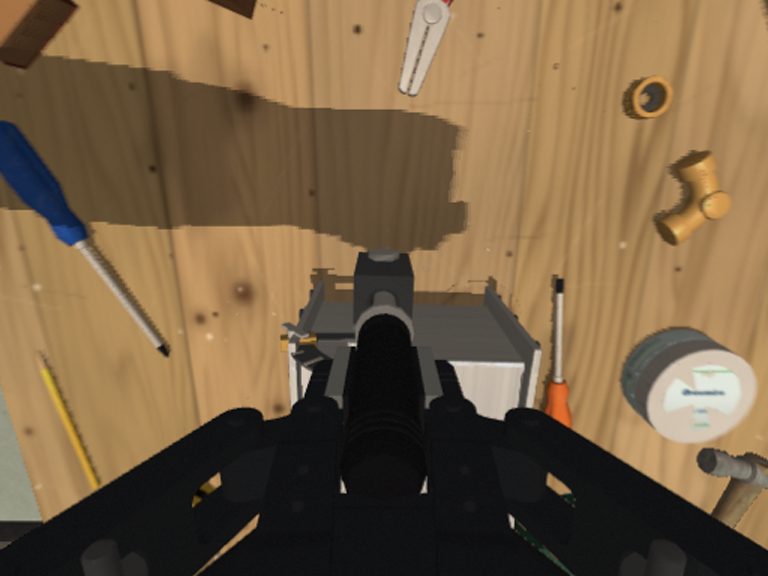

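>>> carry_out(plan=[{"x": -0.0006,"y": 0,"z": 0,"ax": 0,"ay": 0.004,"az": 0,"hand": 0.3},{"x": -0.0006,"y": 0,"z": 0,"ax": 0,"ay": 0.004,"az": 0,"hand": 0.6},{"x": -0.0006,"y": 0,"z": 0,"ax": 0,"ay": 0.004,"az": 0,"hand": 0.9},{"x": -0.0006,"y": 0,"z": 0,"ax": 0,"ay": 0.004,"az": 0,"hand": 0.9},{"x": -0.0006,"y": 0,"z": 0,"ax": 0,"ay": 0.004,"az": 0,"hand": 0.9},{"x": -0.0006,"y": 0,"z": 0,"ax": 0,"ay": 0.004,"az": 0,"hand": 0.9}])

```text
clock: 11.92
tcp_pos: [0.6189, 0.0104, 0.2162]
orientation: [0.012, 1.0, 0.0, -0.002]
wrist_force: [-0.0, -0.0, -0.1]
finger_gap: 0.0768
```

```bash
python3 -c "
from st import *
rep()
m,im=shot('w12')
p0,R1,s=cur()
G=np.array([.6176,.0103,.236])
for t in (0,-.2):
  R=Rt(np.pi/2,t); p=G+.0187*R.apply([0,0,1])
  print(t,R1.inv().apply(p-p0).round(4),(R1.inv()*R).as_rotvec().round(4))
"
```

```text
t 11.9167 p [0.6189 0.0104 0.2162] radial ang -0.014 r 0.1162 toolrot [ 0.     0.005 -0.001]
F [-0.  -0.  -0.1] M [ 0.01 -0.03  0.  ] gap 0.07683069563403175
0 [-0.0014  0.0001 -0.001 ] [ 0.0161  0.0215 -1.5702]
-0.2 [-0.0051  0.0001 -0.0014] [ 0.1732 -0.1356 -1.5671]
```

View pics/w12.png

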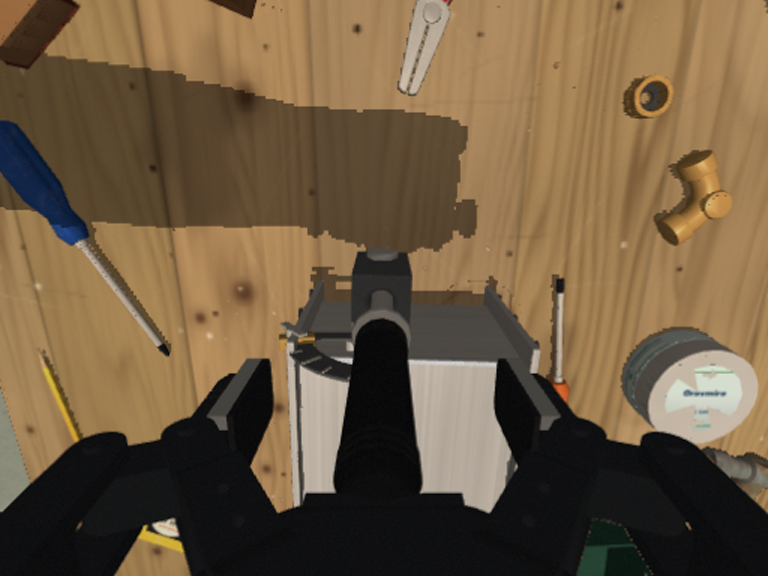

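The lever stands by itself in the socket (collar at 382,325 in the 1.5x view). Turning the jaws a quarter turn round it.

>>> carry_out(plan=[{"x": -0.001,"y": 0,"z": -0.001,"ax": 0.002,"ay": 0.001,"az": -0.12,"hand": 0.9},{"x": -0.001,"y": 0,"z": -0.001,"ax": 0.003,"ay": 0.003,"az": -0.24,"hand": 0.9},{"x": -0.001,"y": 0,"z": -0.001,"ax": 0.004,"ay": 0.005,"az": -0.36,"hand": 0.9},{"x": -0.001,"y": 0,"z": -0.001,"ax": 0.005,"ay": 0.007,"az": -0.48,"hand": 0.9},{"x": -0.001,"y": 0,"z": -0.001,"ax": 0.006,"ay": 0.009,"az": -0.6,"hand": 0.9},{"x": -0.001,"y": 0,"z": -0.001,"ax": 0.008,"ay": 0.01,"az": -0.72,"hand": 0.9},{"x": -0.001,"y": 0,"z": -0.001,"ax": 0.009,"ay": 0.012,"az": -0.84,"hand": 0.9},{"x": -0.001,"y": 0,"z": -0.001,"ax": 0.01,"ay": 0.014,"az": -0.96,"hand": 0.9},{"x": -0.001,"y": 0,"z": -0.001,"ax": 0.012,"ay": 0.016,"az": -1.08,"hand": 0.9},{"x": -0.001,"y": 0,"z": -0.001,"ax": 0.013,"ay": 0.018,"az": -1.2,"hand": 0.9},{"x": -0.001,"y": 0,"z": -0.001,"ax": 0.014,"ay": 0.019,"az": -1.32,"hand": 0.9},{"x": -0.001,"y": 0,"z": -0.001,"ax": 0.015,"ay": 0.02,"az": -1.44,"hand": 0.9}])

```text
clock: 12.97
tcp_pos: [0.6177, 0.0104, 0.2177]
orientation: [0.001, 0.75, 0.662, 0.0]
wrist_force: [0.2, 1.0, -1.0]
finger_gap: 0.0768
```

```bash
python3 -c "
from st import *
rep()
m,im=shot('w13')
p0,R1,s=cur()
print(np.round(s['joint_pos'],3))
G=np.array([.6165,.0103,.236])
for t in (0,-.1,-.2):
  R=Rt(np.pi/2,t); p=G+.0187*R.apply([0,0,1])
  print(t,R1.inv().apply(p-p0).round(4),(R1.inv()*R).as_rotvec().round(4))
"
```

```text
t 12.9667 p [0.6177 0.0104 0.2177] radial ang -0.003 r 0.1177 toolrot [0.016 0.018 1.445]
F [ 0.2  1.  -1. ] M [ 0.   -0.04 -0.02] gap 0.07680918519799604
[-1.120e-01  4.000e-01  1.380e-01  1.307e+00 -1.000e-03  7.000e-03]
0 [-0.0002 -0.0012  0.0003] [ 0.0018  0.0014 -0.1191]
-0.1 [-0.0004 -0.0031  0.0002] [ 0.1016 -0.0046 -0.1191]
-0.2 [-0.0006 -0.0049 -0.    ] [ 0.2015 -0.0105 -0.1189]
```

View pics/w13.png

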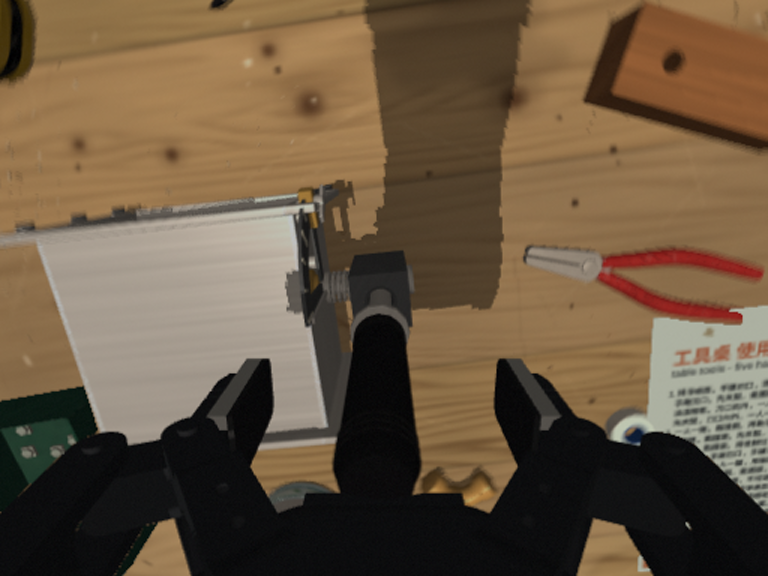

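>>> carry_out(plan=[{"x": -0.0002,"y": -0.0012,"z": 0.0003,"ax": 0,"ay": 0,"az": -0.1,"hand": 0.9},{"x": -0.0003,"y": -0.0025,"z": 0.0003,"ax": 0.07,"ay": -0.003,"az": -0.119,"hand": 0.9},{"x": -0.0005,"y": -0.004,"z": 0.0001,"ax": 0.14,"ay": -0.007,"az": -0.119,"hand": 0.9},{"x": -0.0006,"y": -0.005,"z": 0,"ax": 0.2,"ay": -0.0105,"az": -0.119,"hand": 0.9},{"x": -0.0007,"y": -0.0058,"z": 0,"ax": 0.25,"ay": -0.013,"az": -0.119,"hand": 0.9},{"x": -0.0007,"y": -0.0058,"z": 0,"ax": 0.25,"ay": -0.013,"az": -0.119,"hand": 0.9},{"x": -0.0007,"y": -0.0058,"z": 0,"ax": 0.25,"ay": -0.013,"az": -0.119,"hand": 0.9}])

```text
clock: 13.6
tcp_pos: [0.6124, 0.0103, 0.2165]
orientation: [-0.088, 0.702, 0.701, -0.088]
wrist_force: [0.3, -0.8, -0.1]
finger_gap: 0.0769
```

```bash
python3 -c "
from st import *
rep()
m,im=shot('w14'); m2,im=shot('s14','scene'); save(im,'s14a',(200,40,340,210),4)
p0,R1,s=cur()
print(np.round(s['joint_pos'],3), 'grasp pt',p0+R1.apply([0,0,-.0187]),'yaw tool x',R1.apply([1,0,0]))
# expected line of lever axis in wrist image
for z in (.11+.167,.236,.11+.073): print(z,proj(m,[.6175,.0095,z])*1.5)
"
```

```text
t 13.6 p [0.6124 0.0103 0.2165] radial ang 0.042 r 0.1166 toolrot [0.213 0.215 1.558]
F [ 0.3 -0.8 -0.1] M [-0.03 -0.24 -0.02] gap 0.07692538284654339
[-0.102  0.621  0.462  1.658 -0.025 -0.098] grasp pt [0.61641254 0.01036219 0.23604026] yaw tool x [6.74201499e-04 9.99999767e-01 1.03634262e-04]
0.277 [380.18926529 448.76171895]
0.236 [381.0113424  396.77209331]
0.183 [381.55430923 362.43549589]
```

View pics/w14.png

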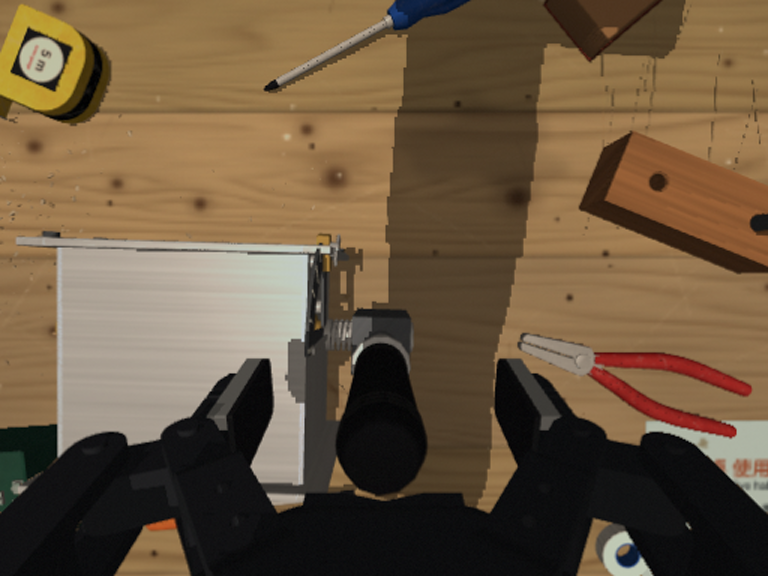

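View pics/s14a.png

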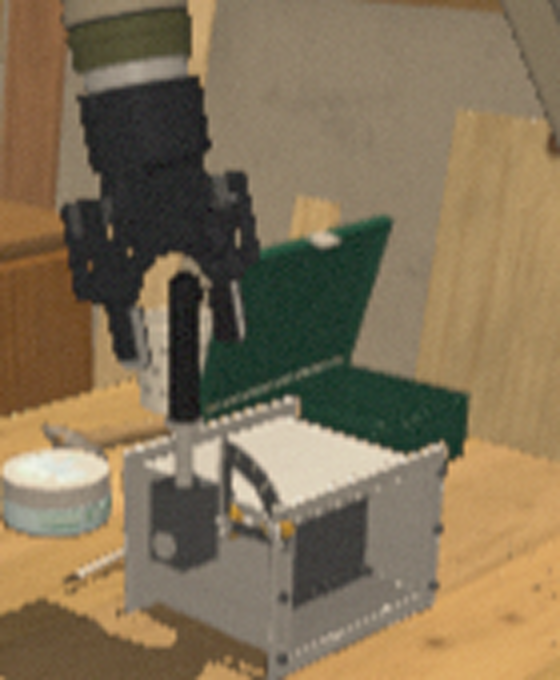

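Lever upright in the socket, flap shut, jaws on either side along the shaft axis. Closing.

>>> carry_out(plan=[{"x": 0,"y": 0,"z": 0,"ax": 0,"ay": 0,"az": 0,"hand": 0.5},{"x": 0,"y": 0,"z": 0,"ax": 0,"ay": 0,"az": 0,"hand": 0.2},{"x": 0,"y": 0,"z": 0,"ax": 0,"ay": 0,"az": 0,"hand": 0},{"x": 0,"y": 0,"z": 0,"ax": 0,"ay": 0,"az": 0,"hand": 0},{"x": 0,"y": 0,"z": 0,"ax": 0,"ay": 0,"az": 0,"hand": 0},{"x": 0,"y": 0,"z": 0,"ax": 0,"ay": 0,"az": 0,"hand": 0},{"x": 0,"y": 0,"z": 0,"ax": 0,"ay": 0,"az": 0,"hand": 0}], squeeze=110)

```text
clock: 14.28
tcp_pos: [0.6119, 0.0098, 0.2188]
orientation: [-0.086, 0.702, 0.701, -0.087]
wrist_force: [-0.5, -2.9, 6.0]
finger_gap: 0.0199
```

```bash
python3 -c "
from st import *
rep()
m,im=shot('w15')
p0,R1,s=cur(); np.savez('start2.npz',p=p0,q=R1.as_quat())
print(p0)
C=[.6175,.0103,.1]
for th in np.arange(.05,.61,.05):
    p,R=swing(th,-.0244,C,p0,R1,.0005)
    print(round(th,3),R1.inv().apply(p-p0).round(4).tolist(),(R1.inv()*R).as_rotvec().round(3).tolist())
"
```

```text
t 14.2833 p [0.6119 0.0098 0.2188] radial ang 0.045 r 0.1189 toolrot [0.21  0.214 1.558]
F [-0.5 -2.9  6. ] M [-0.73  0.13  0.16] gap 0.019905685891607093
[0.61192549 0.0098481  0.21875078]
0.05 [0.0001, -0.0055, 0.0023] [-0.05, -0.001, 0.0]
0.1 [0.0003, -0.011, 0.0045] [-0.1, -0.002, 0.001]
0.15 [0.0004, -0.0164, 0.0069] [-0.15, -0.003, 0.001]
0.2 [0.0006, -0.0217, 0.0095] [-0.2, -0.005, 0.001]
0.25 [0.0007, -0.0268, 0.0125] [-0.25, -0.006, 0.002]
0.3 [0.0008, -0.0318, 0.0156] [-0.3, -0.007, 0.002]
0.35 [0.001, -0.0367, 0.0191] [-0.35, -0.008, 0.002]
0.4 [0.0011, -0.0413, 0.0227] [-0.4, -0.009, 0.003]
0.45 [0.0012, -0.0458, 0.0266] [-0.45, -0.01, 0.003]
0.5 [0.0013, -0.05, 0.0307] [-0.5, -0.011, 0.003]
0.55 [0.0015, -0.0541, 0.0351] [-0.55, -0.012, 0.004]
0.6 [0.0016, -0.0579, 0.0396] [-0.6, -0.014, 0.004]
```

View pics/w15.png

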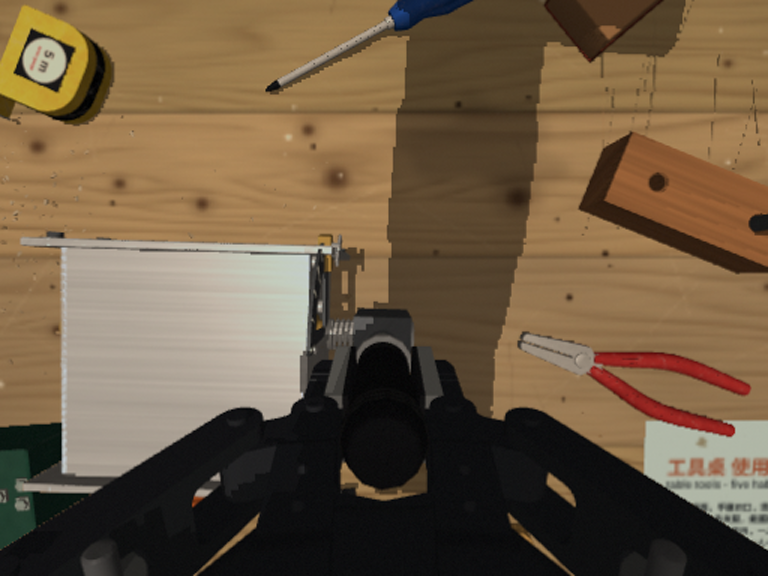

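>>> carry_out(plan=[{"x": 0.0001,"y": -0.0055,"z": 0.0027,"ax": -0.05,"ay": -0.001,"az": 0,"hand": 0},{"x": 0.0003,"y": -0.011,"z": 0.005,"ax": -0.1,"ay": -0.002,"az": 0.001,"hand": 0},{"x": 0.0004,"y": -0.0164,"z": 0.0074,"ax": -0.15,"ay": -0.003,"az": 0.001,"hand": 0},{"x": 0.0006,"y": -0.0217,"z": 0.01,"ax": -0.2,"ay": -0.005,"az": 0.001,"hand": 0},{"x": 0.0007,"y": -0.0268,"z": 0.013,"ax": -0.25,"ay": -0.006,"az": 0.002,"hand": 0},{"x": 0.0008,"y": -0.0318,"z": 0.016,"ax": -0.3,"ay": -0.007,"az": 0.002,"hand": 0},{"x": 0.001,"y": -0.0367,"z": 0.0195,"ax": -0.35,"ay": -0.008,"az": 0.002,"hand": 0},{"x": 0.0011,"y": -0.0413,"z": 0.023,"ax": -0.4,"ay": -0.009,"az": 0.003,"hand": 0},{"x": 0.0012,"y": -0.0458,"z": 0.027,"ax": -0.45,"ay": -0.01,"az": 0.003,"hand": 0},{"x": 0.0013,"y": -0.05,"z": 0.031,"ax": -0.5,"ay": -0.011,"az": 0.003,"hand": 0},{"x": 0.0015,"y": -0.0541,"z": 0.0355,"ax": -0.55,"ay": -0.012,"az": 0.004,"hand": 0},{"x": 0.0016,"y": -0.0579,"z": 0.04,"ax": -0.6,"ay": -0.014,"az": 0.004,"hand": 0}])

```text
clock: 15.33
tcp_pos: [0.5469, 0.0112, 0.1958]
orientation: [0.132, 0.697, 0.695, 0.121]
wrist_force: [-0.2, -0.4, 3.9]
finger_gap: 0.0197
```

```bash
cat > sw2.py <<'E'
from st import *
z=np.load('start2.npz'); PS=z['p']; RS=Ro.from_quat(z['q']); C2=np.array([.6175,.0103,.1])
def rep2():
    p,R,s=cur(); a=lambda p:np.arctan2(-(p-C2)[0],(p-C2)[2])
    print('t',s['clock'],'p',p.round(4),'dang',(a(p)-a(PS)).round(3),'r',np.hypot(*(p-C2)[[0,2]]).round(4),'r0',np.hypot(*(PS-C2)[[0,2]]).round(4),'rot',(R*RS.inv()).as_rotvec().round(3))
    print('F',np.round(s['wrist_force'],1),'M',np.round(s['ft_torque'],2),'gap',round(float(s['finger_gap']),4),'j',np.round(s['joint_pos'],3))
def plan(ths,push):
    p0,R1,s=cur()
    for th in ths:
        p,R=swing(th,-.0244,C2,PS,RS,push)
        print(round(th,3),R1.inv().apply(p-p0).round(4).tolist(),(R1.inv()*R).as_rotvec().round(3).tolist())
E
python3 -c "
from sw2 import *
rep2(); m,im=shot('w16'); m,im=shot('s16','scene'); save(im,'s16a',(200,60,340,210),4); rep2()
plan([.62,.66,.7,.74,.77,.8],.0005)"; python3 ov.py s16 .5 .6
```

```text
t 15.3333 p [0.5469 0.0112 0.1958] dang 0.589 r 0.119 r0 0.1189 rot [-0.016 -0.606  0.   ]
F [-0.2 -0.4  3.9] M [-0.33  0.14 -0.17] gap 0.0197 j [-0.146 -0.005 -0.495  0.722  0.035 -0.136]
t 15.4333 p [0.5458 0.0114 0.1952] dang 0.599 r 0.1192 r0 0.1189 rot [-0.016 -0.606  0.   ]
F [ 3.8 -0.5  2.3] M [-0.22 -0.6  -0.1 ] gap 0.0198 j [-0.146 -0.007 -0.498  0.721  0.035 -0.136]
0.62 [0.0001, -0.0022, 0.0015] [-0.014, 0.001, 0.0]
0.66 [0.0002, -0.0067, 0.003] [-0.054, -0.0, 0.001]
0.7 [0.0003, -0.0111, 0.0047] [-0.094, -0.001, 0.001]
0.74 [0.0004, -0.0154, 0.0066] [-0.134, -0.002, 0.001]
0.77 [0.0005, -0.0186, 0.0081] [-0.164, -0.003, 0.001]
0.8 [0.0006, -0.0218, 0.0097] [-0.194, -0.003, 0.002]
```

View pics/w16.png

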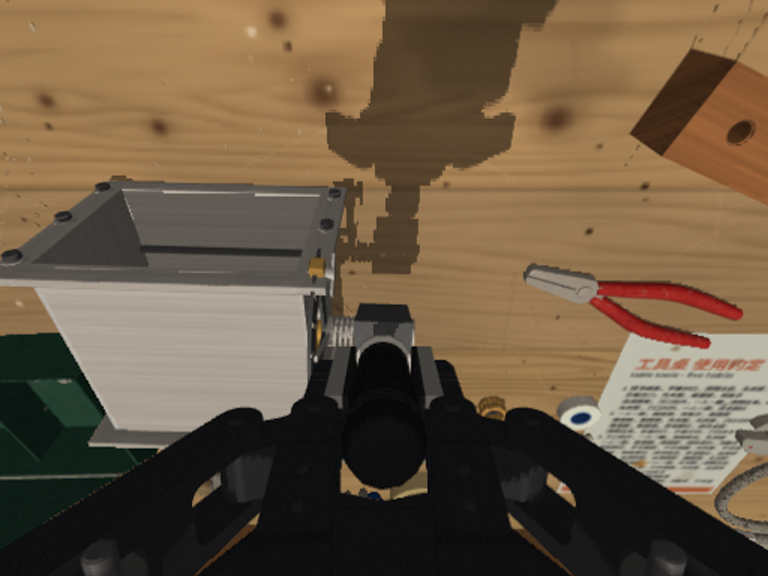

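View pics/s16ov.png

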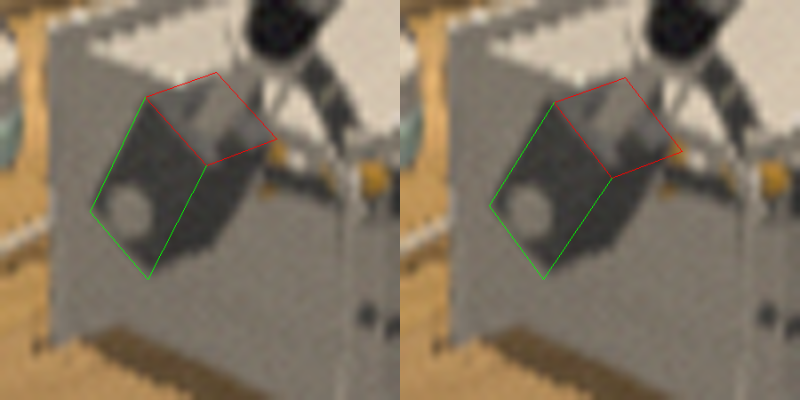

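```bash
python3 -c "
from sw2 import *
plan([.64,.68,.72,.76,.8,.84],.0005)"
```

```text
0.64 [0.0001, -0.0044, 0.0022] [-0.034, 0.0, 0.0]
0.68 [0.0002, -0.0089, 0.0038] [-0.074, -0.001, 0.001]
0.72 [0.0004, -0.0133, 0.0056] [-0.114, -0.002, 0.001]
0.76 [0.0005, -0.0176, 0.0076] [-0.154, -0.002, 0.001]
0.8 [0.0006, -0.0218, 0.0097] [-0.194, -0.003, 0.002]
0.84 [0.0007, -0.0259, 0.012] [-0.234, -0.004, 0.002]
```

>>> carry_out(plan=[{"x": 0.0001,"y": -0.0044,"z": 0.0022,"ax": -0.034,"ay": 0,"az": 0,"hand": 0},{"x": 0.0002,"y": -0.0089,"z": 0.0038,"ax": -0.074,"ay": -0.001,"az": 0.001,"hand": 0},{"x": 0.0004,"y": -0.0133,"z": 0.0056,"ax": -0.114,"ay": -0.002,"az": 0.001,"hand": 0},{"x": 0.0005,"y": -0.0176,"z": 0.0076,"ax": -0.154,"ay": -0.002,"az": 0.001,"hand": 0},{"x": 0.0006,"y": -0.0218,"z": 0.0097,"ax": -0.194,"ay": -0.003,"az": 0.002,"hand": 0},{"x": 0.0007,"y": -0.0259,"z": 0.012,"ax": -0.234,"ay": -0.004,"az": 0.002,"hand": 0},{"x": 0.0007,"y": -0.0259,"z": 0.012,"ax": -0.234,"ay": -0.004,"az": 0.002,"hand": 0},{"x": 0.0007,"y": -0.0259,"z": 0.012,"ax": -0.234,"ay": -0.004,"az": 0.002,"hand": 0},{"x": 0.0007,"y": -0.0259,"z": 0.012,"ax": -0.234,"ay": -0.004,"az": 0.002,"hand": 0}])

```text
clock: 16.18
tcp_pos: [0.5265, 0.0119, 0.1765]
orientation: [0.215, 0.677, 0.675, 0.201]
wrist_force: [-7.0, 0.1, 11.2]
finger_gap: 0.0199
```

```bash
python3 -c "
from sw2 import *
rep2(); m,im=shot('w17'); save(im,'w17a',(195,190,305,260),7.2); m,im=shot('s17','scene'); save(im,'s17a',(215,130,285,200),8.5); rep2()
shot('t17','top')"; python3 ov.py s17 .73 .8
```

```text
t 16.1833 p [0.5265 0.0119 0.1765] dang 0.825 r 0.1189 r0 0.1189 rot [-0.021 -0.843  0.   ]
F [-7.   0.1 11.2] M [-0.18  0.58 -0.2 ] gap 0.0199 j [-0.175 -0.173 -0.821  0.331  0.078 -0.147]
t 16.2833 p [0.5265 0.0119 0.1765] dang 0.825 r 0.1189 r0 0.1189 rot [-0.02  -0.842  0.   ]
F [-9.4  0.1 11.1] M [-0.22  0.63 -0.23] gap 0.0199 j [-0.175 -0.173 -0.82   0.331  0.078 -0.147]
```

View pics/w17.png

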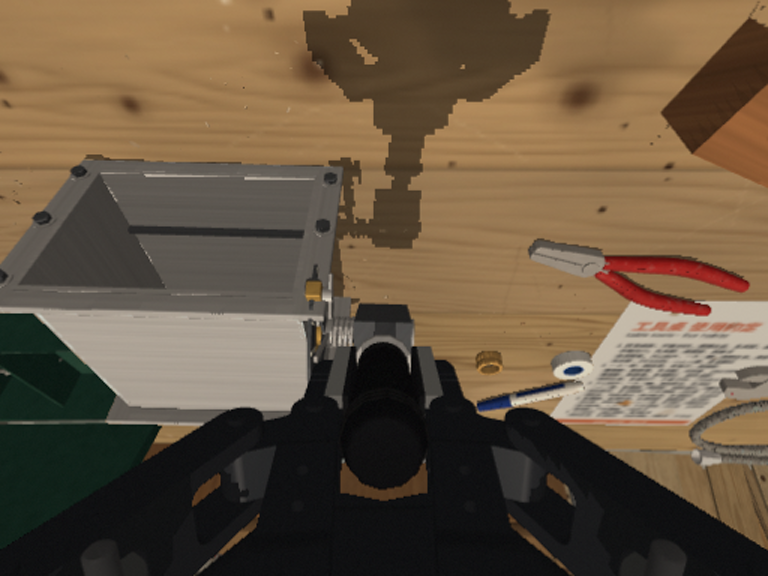

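View pics/s17ov.png

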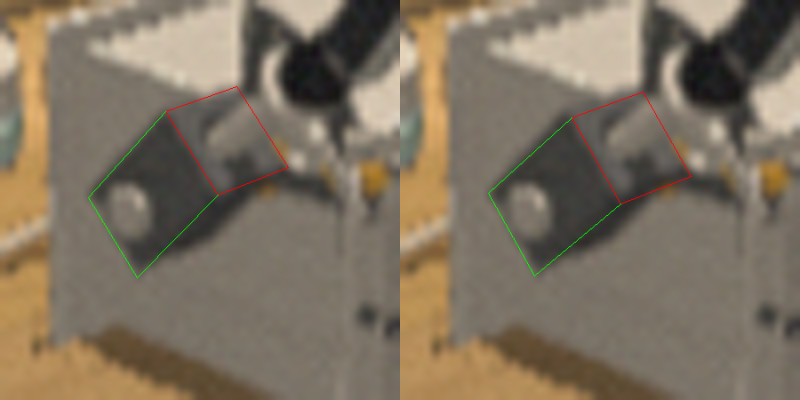

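View pics/s17a.png

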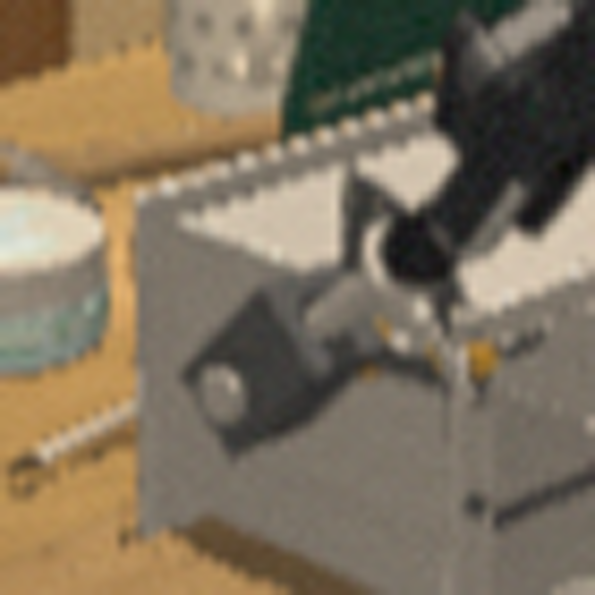

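```bash
python3 -c "
from hubfit import *
m,im=ld('w17'); save(cv2.convertScaleAbs(im,alpha=1.5,beta=20),'w17f',(60,100,250,240),4.2)
m2,im=ld('s17'); save(cv2.convertScaleAbs(im,alpha=1.5,beta=20),'s17f',(260,150,320,215),9)
c=np.array([.6175,.009,.1])
for th in (.65,.7,.75,.785,.82,.85):
    o=[]
    for mm,off,sc in ((m,(60,100),4.2),(m2,(260,150),9)):
        for Y in (-190,-120,-50):
            q=corners(mm,th,c,[(0,Y,-82)])[0]; o.append((((q-off)+.5)*sc).round(0).tolist())
    print(th,o)
"
```

```text
0.65 [[182.0, 402.0], [418.0, 408.0], [653.0, 414.0], [171.0, 204.0], [31.0, 261.0], [-119.0, 323.0]]
0.7 [[183.0, 416.0], [418.0, 421.0], [654.0, 427.0], [164.0, 194.0], [25.0, 251.0], [-126.0, 313.0]]
0.75 [[184.0, 429.0], [419.0, 435.0], [654.0, 441.0], [158.0, 184.0], [18.0, 241.0], [-133.0, 302.0]]
0.785 [[185.0, 439.0], [419.0, 444.0], [653.0, 450.0], [154.0, 178.0], [14.0, 234.0], [-137.0, 295.0]]
0.82 [[185.0, 448.0], [419.0, 454.0], [653.0, 460.0], [149.0, 170.0], [10.0, 226.0], [-142.0, 287.0]]
0.85 [[185.0, 457.0], [419.0, 462.0], [653.0, 468.0], [146.0, 164.0], [6.0, 220.0], [-145.0, 280.0]]
```

View pics/w17f.png

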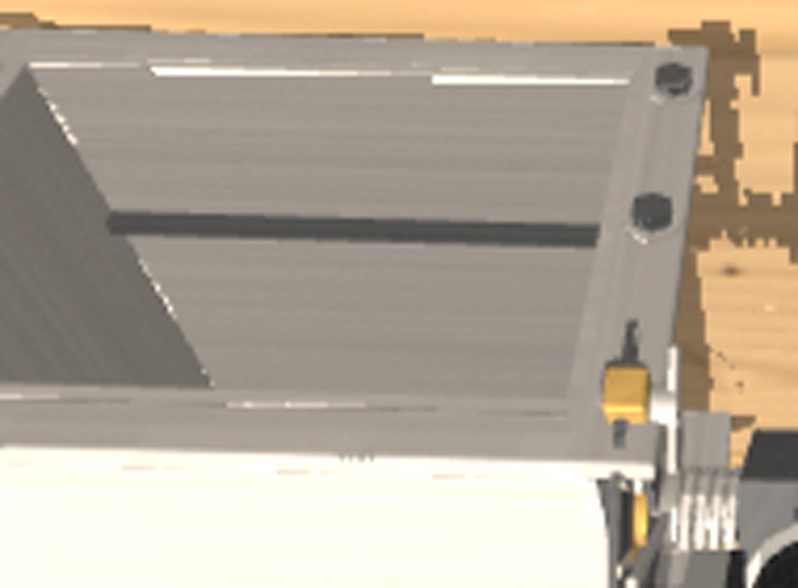

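View pics/s17f.png

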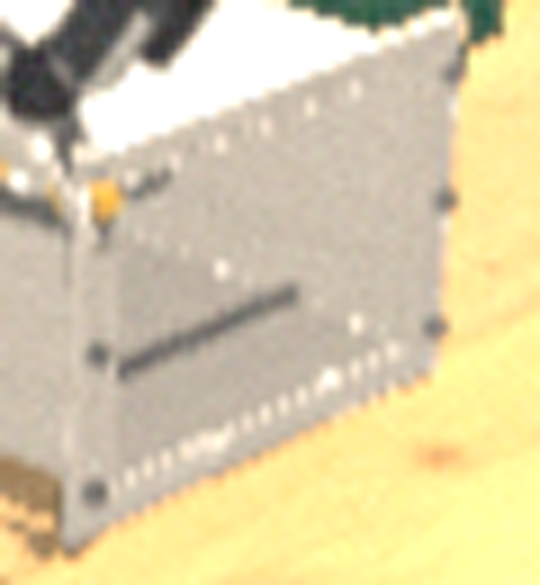

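```bash
python3 -c "
from hubfit import *
m,im=ld('w17'); save(cv2.convertScaleAbs(im,alpha=1.7,beta=20),'w17h',(222,190,292,250),9)
m2,im=ld('s17'); save(cv2.convertScaleAbs(im,alpha=2.,beta=20),'s17h',(225,150,275,195),14)
c=np.array([.6175,.009,.1])
L=[(-16,16,40),(16,16,40),(16,16,-16),(-16,16,-16),(-16,-16,40),(16,-16,40)]
for th in (.7,.75,.785,.82):
    print(th,((corners(m2,th,c,L)-(225,150)+.5)*14).round(0).astype(int).tolist(),'\n   ',((corners(m,th,c,L)-(222,190)+.5)*9).round(0).astype(int).tolist())
"
```

```text
0.7 [[380, 334], [286, 192], [155, 349], [244, 486], [502, 286], [410, 148]] 
    [[476, 236], [464, 568], [436, 378], [446, 105], [125, 228], [121, 559]]
0.75 [[383, 345], [294, 199], [154, 343], [239, 485], [506, 297], [417, 154]] 
    [[477, 213], [465, 550], [436, 386], [445, 111], [126, 204], [121, 542]]
0.785 [[386, 353], [299, 204], [154, 340], [237, 484], [508, 305], [423, 159]] 
    [[477, 196], [466, 538], [436, 393], [445, 115], [127, 188], [121, 529]]
0.82 [[388, 361], [304, 209], [154, 336], [234, 482], [510, 313], [428, 164]] 
    [[477, 180], [467, 524], [436, 398], [444, 119], [127, 172], [121, 516]]
```

View pics/w17h.png

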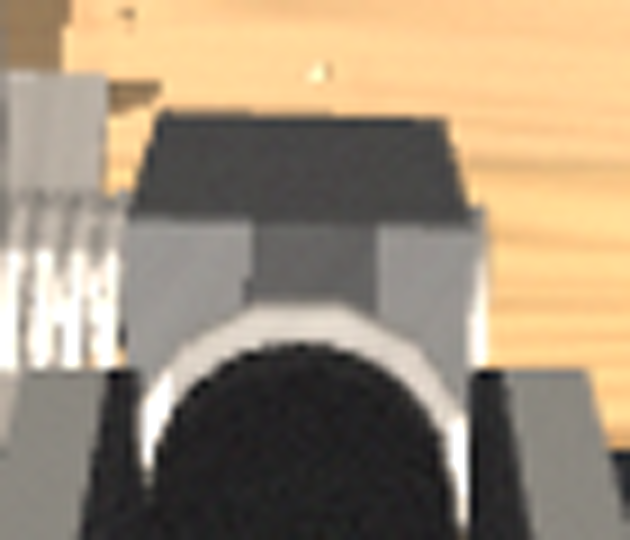

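View pics/s17h.png

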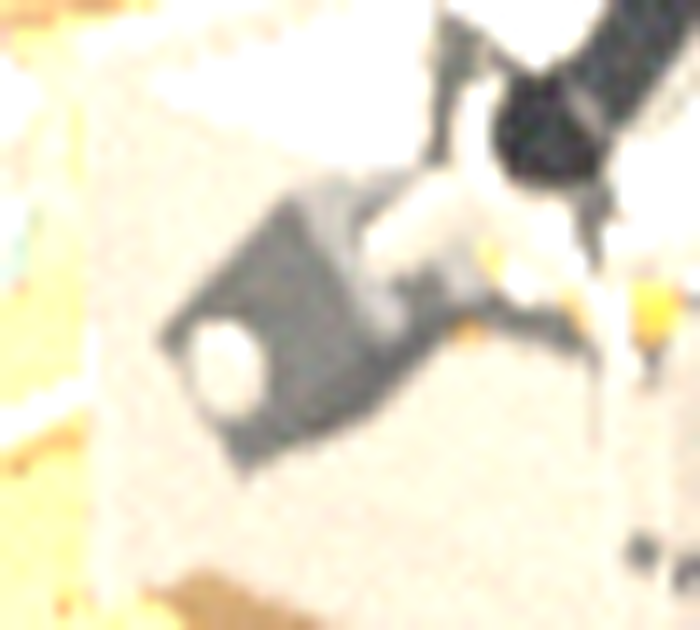

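Hub edges in both views put the flap at about 0.74 rad. I'll add about 0.045.

```bash
python3 -c "
from sw2 import *
rep2(); plan([.85,.86,.87,.885],.0005)"
```

```text
t 16.3333 p [0.5265 0.0118 0.1766] dang 0.824 r 0.1189 r0 0.1189 rot [-0.021 -0.842  0.   ]
F [-8.4 -0.3 11.4] M [-0.16  0.63 -0.2 ] gap 0.02 j [-0.175 -0.173 -0.82   0.331  0.078 -0.147]
0.85 [0.0002, -0.0028, 0.0014] [-0.007, -0.0, 0.0]
0.86 [0.0002, -0.0039, 0.0017] [-0.017, -0.0, 0.0]
0.87 [0.0002, -0.005, 0.0021] [-0.027, -0.001, 0.0]
0.885 [0.0003, -0.0067, 0.0027] [-0.042, -0.001, 0.0]
```

>>> carry_out(plan=[{"x": 0.0002,"y": -0.0028,"z": 0.0014,"ax": -0.007,"ay": 0,"az": 0,"hand": 0},{"x": 0.0002,"y": -0.0039,"z": 0.0017,"ax": -0.017,"ay": 0,"az": 0,"hand": 0},{"x": 0.0002,"y": -0.005,"z": 0.0021,"ax": -0.027,"ay": -0.001,"az": 0,"hand": 0},{"x": 0.0003,"y": -0.006,"z": 0.0024,"ax": -0.036,"ay": -0.001,"az": 0,"hand": 0},{"x": 0.0003,"y": -0.0067,"z": 0.0027,"ax": -0.042,"ay": -0.001,"az": 0,"hand": 0},{"x": 0.0003,"y": -0.0067,"z": 0.0027,"ax": -0.042,"ay": -0.001,"az": 0,"hand": 0},{"x": 0.0003,"y": -0.0067,"z": 0.0027,"ax": -0.042,"ay": -0.001,"az": 0,"hand": 0},{"x": 0.0003,"y": -0.0067,"z": 0.0027,"ax": -0.042,"ay": -0.001,"az": 0,"hand": 0},{"x": 0.0003,"y": -0.0067,"z": 0.0027,"ax": -0.042,"ay": -0.001,"az": 0,"hand": 0},{"x": 0.0003,"y": -0.0067,"z": 0.0027,"ax": -0.042,"ay": -0.001,"az": 0,"hand": 0}])

```text
clock: 17.17
tcp_pos: [0.5232, 0.012, 0.1723]
orientation: [0.23, 0.672, 0.67, 0.215]
wrist_force: [-11.8, -0.3, 13.6]
finger_gap: 0.0196
```

```bash
python3 -c "
from sw2 import *
from hubfit import *
rep2(); m,im=shot('w18'); save(cv2.convertScaleAbs(im,alpha=1.7,beta=20),'w18h',(222,190,292,250),9)
m2,im=shot('s18','scene'); save(cv2.convertScaleAbs(im,alpha=2.,beta=20),'s18h',(225,150,275,195),14); rep2()
print(status.get_state()['qvel'].round(4))
c=np.array([.6175,.009,.1])
L=[(-16,16,40),(16,16,40),(16,16,-16),(-16,16,-16),(-16,-16,40),(-16,-16,-16)]
for th in (.7,.75,.785,.82):
    print(th,((corners(m2,th,c,L)-(225,150)+.5)*14).round(0).astype(int).tolist(),'\n   ',((corners(m,th,c,L)-(222,190)+.5)*9).round(0).astype(int).tolist())
"
```

```text
t 17.1667 p [0.5232 0.012  0.1723] dang 0.87 r 0.1189 r0 0.1189 rot [-0.022 -0.887  0.   ]
F [-11.8  -0.3  13.6] M [-0.21  0.66 -0.23] gap 0.0196 j [-0.181 -0.196 -0.881  0.25   0.086 -0.149]
t 17.2667 p [0.5232 0.012  0.1723] dang 0.87 r 0.1189 r0 0.1189 rot [-0.022 -0.887  0.   ]
F [-11.2  -0.9  13.8] M [-0.21  0.68 -0.24] gap 0.0199 j [-0.181 -0.196 -0.881  0.25   0.086 -0.149]
[ 0.0008  0.0008  0.0004  0.0011 -0.0009  0.0021]
0.7 [[380, 334], [286, 192], [155, 349], [244, 486], [502, 286], [364, 438]] 
    [[476, 258], [463, 583], [436, 371], [446, 101], [124, 249], [161, 94]]
0.75 [[383, 345], [294, 199], [154, 343], [239, 485], [506, 297], [360, 436]] 
    [[476, 234], [464, 567], [436, 380], [446, 107], [125, 226], [161, 100]]
0.785 [[386, 353], [299, 204], [154, 340], [237, 484], [508, 305], [357, 435]] 
    [[476, 218], [465, 555], [436, 386], [445, 111], [126, 209], [161, 104]]
0.82 [[388, 361], [304, 209], [154, 336], [234, 482], [510, 313], [354, 434]] 
    [[477, 202], [466, 542], [436, 392], [445, 115], [126, 193], [162, 108]]
```

View pics/w18h.png

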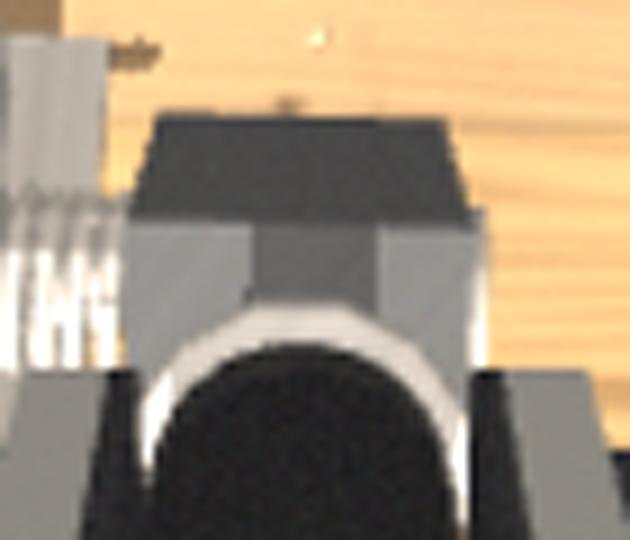

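View pics/s18h.png

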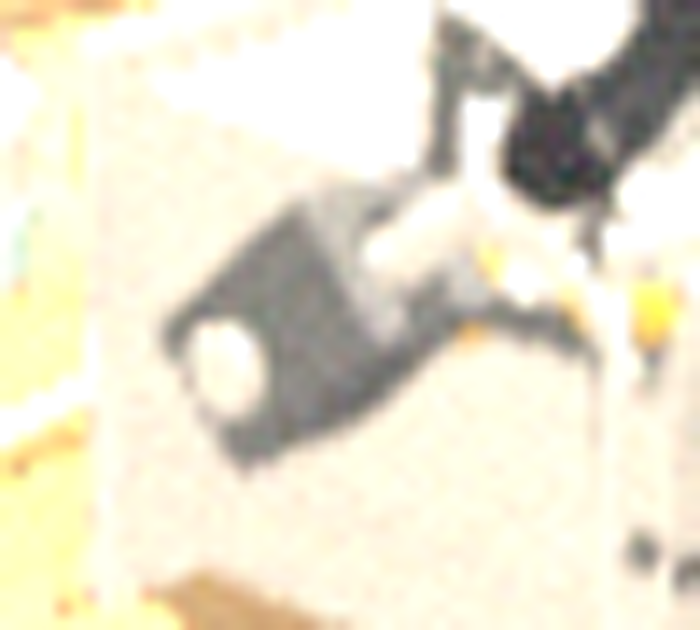

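View pics/s18.png

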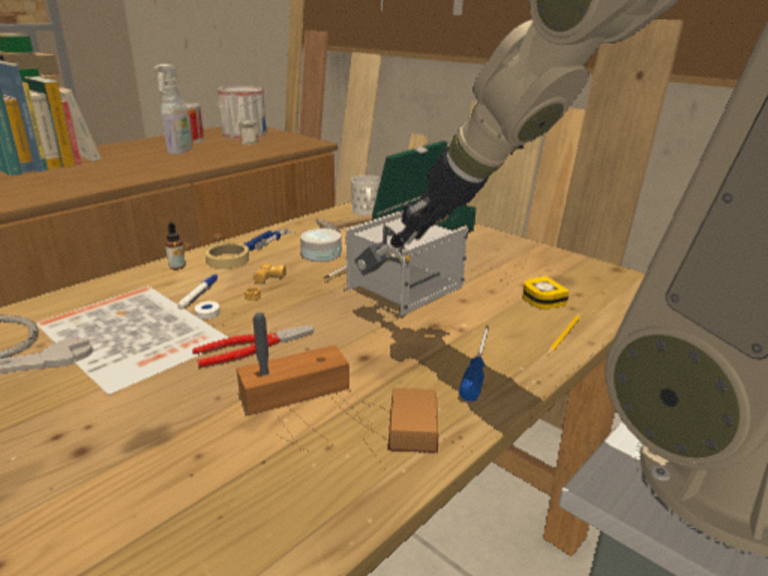

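```bash
python3 -c "
from sw2 import *
rep2(); print(env.hand_in()); rep2()"
```

```text
t 17.2667 p [0.5232 0.012  0.1723] dang 0.87 r 0.1189 r0 0.1189 rot [-0.022 -0.887  0.   ]
F [-11.2  -0.9  13.8] M [-0.21  0.68 -0.24] gap 0.0199 j [-0.181 -0.196 -0.881  0.25   0.086 -0.149]
the job is handed in; nothing more can be done
None
the job is handed in; nothing more can be done
```

I took the lever out of the block and pushed it home with the flap shut. The tip reached about z = 0.110 m and further pushing only raised the force. I then swung it over and handed the job in at 17.3 s with the lever still gripped.

- **Regrip:** the first swing stuck at about 0.64–0.70 rad with joint 3 at -1.028 (range ends at -1.03). The wrist force reached about 45 N. I swung the flap shut again, regripped the lever with the jaws along the shaft, and repeated the swing.
- **Flap angle at the end:** about 0.77 rad from the hub edges in the wrist and scene pictures, against a band of 0.685–0.885. It trails the lever's 0.87 rad because of the play in the socket. The pointer scale was hidden, so I could not check it there.
- **Last checks:** the arm was still, with joint speeds around 0.001–0.002 rad/s. The gap was 20 mm at 110 N grip. The tool's distance from the shaft had not changed, and about 18 N was pressing the lever into the socket, so I take it as still home.
- **Surroundings:** the last scene picture shows the punch standing in its hole and the tape measure, screwdriver and pliers apparently where they were. I did not measure their positions. I saw no sign of the arm or fingers touching the duct or damper, but no reading shows that contact directly.

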